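File the slide mailers in the stop tray

TASK

Open the filing tray: lift its stop out of its slot in the rail, run it along to the last notch away from the fence and let it drop fully in. Then lay every white slide mailer lengthwise along the middle of the deck in one shingled row that starts close against the fence: thumb-ridge end towards the fence, top face up, each one lying over the one before and set back from it by one notch spacing (about 26 mm), so that all ridges show. Finally lift the stop again and drop it fully into the nearest notch behind the last mailer that leaves the row undisturbed, and leave the other things on the bench where they are.

Things in the scene. Friction and masses are not known exactly. Their poses are not given: they have to be found in the camera images.
- mailer1: slide mailer: flat white plastic case, 80 mm long (own x) x 36 mm wide (own y) x 7 mm thick, about 40 g; a grey thumb ridge (3 mm high, 6 mm wide, 30 mm across) runs across its top near one end, 35 mm from the middle. Origin: centre of its underside; the ridge end is -x; +z is its top face. It may be absent (None from the start)
- mailer2: slide mailer, the same as mailer1; it may be absent
- mailer3: slide mailer, the same as mailer1; it may be absent
- mailer4: slide mailer, the same as mailer1; it may be absent
- mailer5: slide mailer, the same as mailer1; it may be absent
- mailer6: slide mailer, the same as mailer1; it may be absent
- mailer7: slide mailer, the same as mailer1; it may be absent
- tray: fixed metal tray. Origin: underside, middle of its flat deck; own y runs along it. Deck 72 mm wide (x -36 to 36 mm), top 8 mm above the bench, y from -179 to 166 mm, no side walls. Fence: 24 mm high wall across the deck, inner face at y = +160 mm. Along x = +60 mm a rail (34 mm wide, 12 mm high) has pointed teeth (25 mm above the bench) that make one long slot by the fence and then 6 notches, 26 mm apart; the stop rides on it
- fence (a point): middle of the fence's inner face, 5 mm above the deck; mailers lie on the -y side of it (in the tray's frame)
- stop (a joint): place of the stop along the rail in m, growing away from the fence (tray -y). It starts anywhere in the long slot (0 to 0.082); the 6 notches are at 0.108, 0.134, 0.160, 0.186, 0.212 and 0.238 (the last), with 2 mm of play either way. The blade's face that looks to the fence is 60 mm + this value from the fence's inner face. It slides easily when lifted
- tab (a joint): lift of the stop in m: 0 when its tongue sits fully in a notch; it falls by its own weight (140 g). It must rise 12 mm or more to pass the teeth and can rise 30 mm; let go over a notch it drops home, over a tooth its wedge foot slips into a notch beside it
- stop_grip (a point): in the stop's upright grip fin above the rail: fin 14 mm thick along tray x, 34 mm long along tray y, from 34 to 70 mm above the bench when seated (this point, mid-length, over the rail, 15 mm farther from the fence than the blade face: 55 mm). Pinch it from above across its 14 mm thickness; the space beside it is free
- stop_face (a point): on the stop blade's face that looks to the fence, over the deck's middle, 11 mm above the deck when seated. The blade, 6 mm thick, crosses the whole deck, 12 to 32 mm above the bench when seated, and rises with the stop
- jar: bystander: squat closed jar, 44 mm across, 55 mm high. Origin: centre of its underside
- stain: bystander: amber reagent bottle, 56 mm across, 120 mm high. Origin: centre of its underside
- alcohol: bystander: clear wash bottle, 60 mm across, 150 mm high. Origin: centre of its underside
- timer: bystander: black bench timer, 50 x 80 x 25 mm. Origin: centre of its underside
Mind the look-alikes: they are no part of the job. What is shaped like the mailer1 but blue or green is not meant.

How it is judged:
By the outcome, as a careful person would: the job done as asked, in the order asked, and still so for the second after the job is handed in, with the robot touching nothing.
Of mailer1, mailer2, mailer3, mailer4, mailer5, mailer6, mailer7 only 5 to 7 are there at a start; the rules pass over those that are not, and their reading is None.
At some moment in a run one of mailer1, mailer2, mailer3, mailer4, mailer5, mailer6, mailer7 may be knocked a few centimetres aside while the robot is not near it.
Once in a run the grip may slacken for a moment while it holds something.
It also fails if it takes over 210 s, if anything falls off the work surface, if the arm or the gripper's body presses on something with over 40 N, if the wrist force passes 120 N, or if a joint passes its speed limit or range.

ROBOT

A 6-joint arm with a two-finger parallel gripper is mounted at the origin on the work surface. World frame = base frame: x ahead of the robot, y to its left, z up, the work surface at z = 0. Lengths are in m, angles in rad, forces in N, time in s.
With the tool pointing down it reaches from about 0.35 to 0.975 m from the base axis. Payload 4.9 kg.
Tool frame: the origin (TCP) lies between the finger pads; the fingertips stand 17 mm ahead of it and the grasp point (between the pads) lies 2 mm behind it; z points along the fingers, y is the line along which they close (so a half turn about z gives the same grasp; the last joint's range is limited). The gripper opens to 85 mm and grips with 20 to 120 N. Pads are 22 mm wide; open, the fingers measure 114 mm over their backs; the gripper's body (76 mm by 85 mm) begins 54 mm behind the grasp point. The pads swing forward as they close: fully open they stand 13 mm farther back than shut.
Start: joints at [1.155, 0.053, 1.613, -0, 1.476, -0.119], TCP at [0.183, 0.598, 0.248] pointing down, gripper open.
Joint ranges: [-3.01, 3.01], [-1.01, 2.22], [0.06, 2.58], [-1.02, 4.17], [0.09, 2.62], [-3.14, 3.14]. Speed limits (rad/s): [2.57, 2.57, 3.14, 3.14, 3.14, 3.14].

INTERFACE

Orientations are given as a rotation vector (axis times angle).
In Python, from cell import r, optics gives the robot as it stands.
- The arm moves only by the tool servo_tool, never from a script. Its argument "series" is text: rows parted by semicolons, each of 7 numbers parted by spaces: the shift along the tool's x, y, z in mm, then the turn, a rotation vector about the tool's x, y, z in degrees, then the opening, from 0 (shut) to 1 (fully open). In form: dx dy dz wx wy wz gripper; .... A call has 1 to 20 rows; each row shifts and turns the commanded pose from where the row before left it, along the tool's axes as they then stand; what a row does not reach is not made up. A row lasts 1/12 s, in which the tool goes at most 41.7 mm and 7.16 degrees, less where a joint would pass 70% of its speed; a pose out of reach is approached as far as the arm can. A call with a gripper value outside its range is refused whole. The fingers move at their own pace and stop on an object; "grip_force" is the grip in N (left out, the last holds). Time passes only in rows, so rows that do not move let the fingers close. It gives the time, the measured TCP pose, the force, the opening and the grip force at its end, in the units of the state.
- r.get_obs(): the state, without advancing time (a new reading comes with each control period).
- optics.camera(name): name is "scene" or "top" or "wrist"; returns the picture (420x560x3 uint8, red, green, blue); there is no depth.
- optics.camera_model(name): a dict with "fx", "fy", "cx", "cy" (pixels), "extrinsics" (4x4, takes a point from world to camera coordinates). Camera axes: x right, y up, looking along -z (the intrinsics and any distortion apply to the point x, -y, -z); pixel columns grow to the right and rows downward; lengths in m; the calibration is good to about 2 mm. A picture is of the moment at which its call begins: read the wrist's pose just before it. camera_model takes no time and is no camera call; for the wrist camera it gives the pose at the moment of the call.
- r.finish_job(): hands the job in; it is judged then, once.
Trained networks look in the newest picture that a camera, given by its name, has taken for a name from the list of things; names that differ only in an ending like _2 or _b are one class to them, and where a whole thing is asked for, a point or a joint stands for the part that bears it (a point fixed in the world has none). Each returns a list of dicts, best first, with "confidence" (0 to 1); they miss things now and then, are a little off and sometimes report something else, mostly with a low value. They report only what shows in the picture. A call takes as long as a camera call. They do not tell look-alikes from the thing itself.
- optics.silhouettes(camera, thing): "region" (420x560 bool, what is visible of it) and "bbox" ([left, top, width, height] in pixels, round what is visible of it).
The state is a dict: "clock": time; "qpos": joint angles; "joint_vel": joint speeds; "tau": joint torques, N m; "ee_pos": TCP position; "tcp_rot": TCP orientation; "force": force on the tool from outside, world axes, zero at the start; "moment": the same for the moment, N m; "width": finger opening in m; "gripper_force": force on a finger pad.
Only numpy, scipy, OpenCV 4.12 (cv2) and the standard library are available. Lean on these libraries where they do the work, as an engineer would, in place of code of your own. Each camera call takes 0.05 s, during which the arm holds its last target. There are 200 camera calls.

## Working session

There is one attempt and no reset: what is moved stays moved. The work goes in short steps, Python scripts to look and compute and a tool call to move; the robot and the scene stay as the last step left them, time stands still between calls to the robot, and variables do not carry over. Pictures are saved under pics/ and viewed, at most 14 in all, crops included, and the job is handed in when it is done.

Besides the shell and the picture viewer there is one more tool, called after "Request:" by a JSON object that holds its "fn" and its "kwargs". servo_tool: Moves the arm, as the interface text tells. Its arguments: {"type":"object","properties":{"series":{"type":"string"},"grip_force":{"type":"number"}},"required":["series"]}

```bash
ls; mkdir -p pics; python3 - <<'E'
from cell import r, optics
import cv2,numpy as np
print(r.get_obs())
for n in("scene","top","wrist"):
    im=optics.camera(n); cv2.imwrite(f"pics/{n}0.png",im[...,::-1]); m=optics.camera_model(n); print(n,m)
    for t in("mailer1","tray","stop_grip"):
        for d in optics.silhouettes(n,t): print(n,t,round(d["confidence"],2),d["bbox"],d["region"].sum(), im[d["region"]].mean(0).round())
E
```

```text
pics
{'clock': 0.0, 'qpos': array([ 1.15499404e+00,  5.33885526e-02,  1.61428857e+00,  9.34063673e-06,
        1.47601687e+00, -1.19020269e-01]), 'joint_vel': array([ 0.0004065 , -0.00120244,  0.00119634, -0.0007214 ,  0.00017714,
       -0.00052014]), 'tau': array([-2.43578106e-04, -3.93684947e+01, -3.70177639e+01, -1.01689232e-04,
        6.94522445e-03,  1.15445249e-05]), 'ee_pos': array([0.18254717, 0.59713025, 0.24704659]), 'tcp_rot': array([-0.46439283, -3.1065075 ,  0.00317903]), 'force': array([-0.28392605,  0.59470541, -0.3887394 ]), 'moment': array([ 0.02522858,  0.0634717 , -0.05599583]), 'gripper_force': 0.0, 'width': 0.08513961697078683}
scene {'fx': 514.0527715288149, 'fy': 514.0527715288149, 'cx': 282.97490977920904, 'cy': 211.16301034445252, 'extrinsics': array([[-0.81958021,  0.5729495 , -0.00414069,  0.40443762],
       [-0.47616681, -0.67708162,  0.56109326,  0.23124117],
       [ 0.31867452,  0.46183259,  0.82774224, -1.47267808],
       [ 0.        ,  0.        ,  0.        ,  1.        ]])}
scene mailer1 0.93 [347.9, 268.6, 35.4, 27.3] 497 [198. 205. 204.]
scene
[... 1410 characters left out ...]
34.]
top mailer1 0.56 [445.9, 227.9, 25.3, 31.0] 478 [102. 180. 125.]
top tray 0.58 [239.7, 148.6, 137.8, 57.0] 5576 [164. 174. 171.]
top stop_grip 0.8 [278.7, 154.6, 15.9, 40.9] 248 [153. 158. 159.]
top stop_grip 0.19 [280.2, 153.9, 13.2, 40.4] 180 [148. 153. 155.]
wrist {'fx': 336.5554140126484, 'fy': 336.5554140126484, 'cx': 275.24969296964264, 'cy': 206.06277482390482, 'extrinsics': array([[ 0.2922774 ,  0.95633119, -0.00213954, -0.62336667],
       [-0.92321961,  0.28157268, -0.26150023,  0.03495194],
       [-0.24947839,  0.07840588,  0.96520104, -0.37974465],
       [ 0.        ,  0.        ,  0.        ,  1.        ]])}
wrist mailer1 0.47 [88.0, 403.2, 9.0, 13.1] 118 [224. 226. 228.]
```

View pics/top0.png

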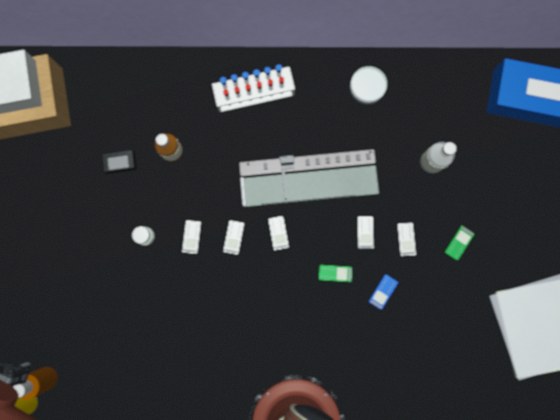

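View pics/scene0.png

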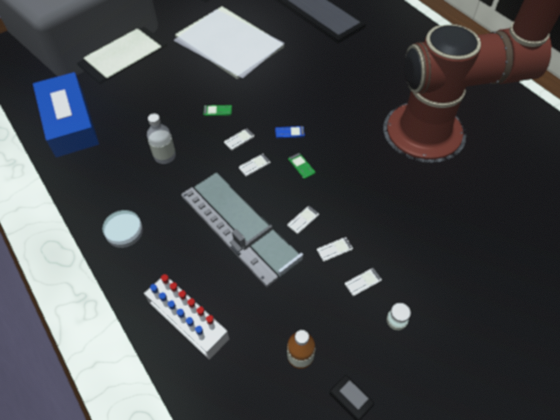

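The top view shows five white mailers at about (192,237), (234,237), (279,233), (366,232) and (407,240). The look-alikes are green at (335,273) and (460,243), and blue at (383,291). The tray spans (240–378, 150–205) with its fence at the left end and the rail on top, and the stop is at (287,175).

```bash
cat > h.py <<'E'
from cell import r, optics
import cv2,numpy as np
from scipy.spatial.transform import Rotation as R
def ray(m,px,z):
    px=np.atleast_2d(np.asarray(px,float)); E=m["extrinsics"]; C=-E[:3,:3].T@E[:3,3]
    d=np.c_[(px[:,0]-m["cx"])/m["fx"],-(px[:,1]-m["cy"])/m["fy"],-np.ones(len(px))]@E[:3,:3]
    return C+d*((z-C[2])/d[:,2])[:,None]
def proj(m,P):
    P=np.atleast_2d(P); E=m["extrinsics"]; c=P@E[:3,:3].T+E[:3,3]
    return np.c_[m["cx"]+m["fx"]*c[:,0]/-c[:,2], m["cy"]-m["fy"]*c[:,1]/-c[:,2]]
def rectify(im,m,x0,x1,y0,y1,z,s):
    """top-down map: up=+x, left=+y, s px per m"""
    W,H=int((y1-y0)*s),int((x1-x0)*s)
    u,v=np.meshgrid(np.arange(W),np.arange(H))
    P=np.c_[x1-(v.ravel()+.5)/s,y1-(u.ravel()+.5)/s,np.full(u.size,z)]
    p=proj(m,P).astype(np.float32)
    return cv2.remap(im,p[:,0].reshape(H,W),p[:,1].reshape(H,W),cv2.INTER_CUBIC)
def rects(pts):
    (c,(w,h),a)=cv2.minAreaRect(pts.astype(np.float32)*1000)
    if w<h: w,h,a=h,w,a+90
    return np.array(c).round(1),round(w,1),round(h,1),round((a+90)%180-90,1)
E
python3 - <<'E'
from h import *
im=cv2.imread("pics/top0.png")[...,::-1]; m=optics.camera_model("top")
Z=rectify(im,m,.35,.75,-.36,.44,.008,1000)
cv2.imwrite("pics/rect0.png",Z[...,::-1])
g=Z.astype(int); 
w=((g.min(2)>130)).astype(np.uint8)
n,l,st,c=cv2.connectedComponentsWithStats(w)
for i in range(1,n):
    if st[i,4]>800:
        v,u=np.nonzero(l==i); print(rects(np.c_[.75-v/1000,.44-u/1000]),st[i])
obs=r.get_obs(); print(R.from_rotvec(obs["tcp_rot"]).as_matrix().round(3))
mw=optics.camera_model("wrist");E=mw["extrinsics"];Rt=R.from_rotvec(obs["tcp_rot"]).as_matrix()
print("cam in tool",Rt.T@(-E[:3,:3].T@E[:3,3]-obs["ee_pos"]), "axes in tool",(E[:3,:3]@Rt).round(3))
E
```

```text
(array([705.5, 351.5]), 31.1, 31.1, 45.0) [ 72  29  33  32 803]
(array([ 669. , -346.5]), 62.0, 25.0, 0.0) [ 774   50   26   63 1219]
(array([610.5, -28.8]), 350.0, 119.2, -83.9) [  292    68   355   149 36670]
(array([ 470.5, -173. ]), 81.0, 40.0, 0.0) [ 593  239   41   82 3276]
(array([466. ,  46.5]), 84.2, 41.4, 10.9) [ 368  241   52   88 3338]
(array([454. , 159.7]), 83.7, 41.2, -10.0) [ 255  253   52   87 3334]
(array([453.8, 266.8]), 83.7, 40.9, -5.3) [ 151  254   46   85 3315]
(array([ 453. , -276.5]), 83.0, 41.2, 4.6) [ 694  255   46   85 3314]
(array([456.5, 391. ]), 55.5, 44.9, 73.3) [  22  270   55   48 2049]
(array([ 365.3, -117.5]), 36.3, 30.3, 87.0) [ 539  369   38   31 1034]
[[-0.956  0.292  0.   ]
 [ 0.292  0.956  0.   ]
 [-0.     0.    -1.   ]]
cam in tool [ 0.06568926 -0.00081035 -0.12611693] axes in tool [[ 0.     1.     0.002]
 [ 0.965 -0.001  0.262]
 [ 0.262  0.002 -0.965]]
```

View pics/rect0.png

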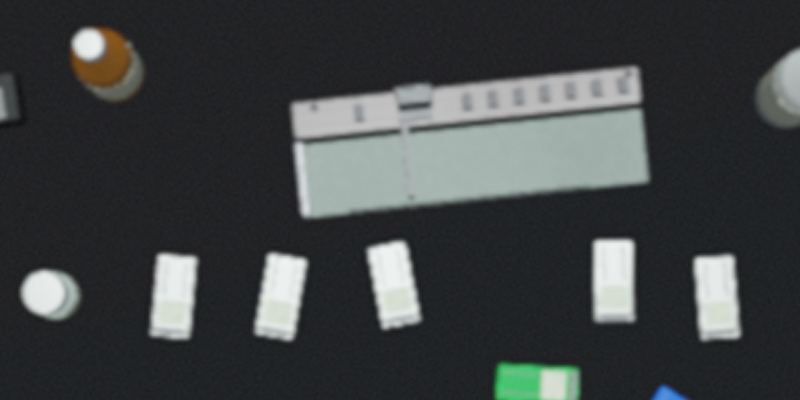

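The rectified map confirms the tray and the five white mailers near x≈0.46 m. Their sizes match: 83×41 mm with blur against 80×36, and 350×119 mm for the tray. Next I'll move the wrist camera over the scene for a close look.

Request:
{"fn": "servo_tool", "kwargs": {"series": "-25.4 -26.9 0 0 0 0 0.6;-25.4 -26.9 0 0 0 0 0.6;-25.4 -26.9 0 0 0 0 0.6;-25.4 -26.9 0 0 0 0 0.6;-25.4 -26.9 0 0 0 0 0.6;-25.4 -26.9 0 0 0 0 0.6;-25.4 -26.9 0 0 0 0 0.6;-25.4 -26.9 0 0 0 0 0.6;-25.4 -26.9 0 0 0 0 0.6;-25.4 -26.9 0 0 0 0 0.6;-25.4 -26.9 0 0 0 0 0.6;-25.4 -26.9 0 0 0 0 0.6;-25.4 -26.9 0 0 0 0 0.6;-25.4 -26.9 0 0 0 0 0.6;-25.4 -26.9 0 0 0 0 0.6;-25.4 -26.9 0 0 0 0 0.6;0 0 0 0 0 -5.7 0.6;0 0 0 0 0 -5.7 0.6;0 0 0 0 0 -5.7 0.6;0 0 0 0 0 0 0.6", "grip_force": 40}}

```text
clock: 2.27
ee_pos: [0.4456, 0.0668, 0.2484]
tcp_rot: [-0.004, 3.141, -0.0]
force: [-0.3, 0.4, 0.2]
width: 0.0516
gripper_force: 0.0
```

```bash
cat >> h.py <<'E'
def shot(n,name):
    m=optics.camera_model(n); im=optics.camera(n); cv2.imwrite(f"pics/{name}.png",im[...,::-1]); return im,m
def whites(im,m,z=.007,box=(.35,.75,-.36,.44),s=2000,thr=140):
    x0,x1,y0,y1=box; Z=rectify(im,m,*box,z,s); g=Z.astype(int)
    w=((g.min(2)>thr)&(g.max(2)-g.min(2)<45)).astype(np.uint8)
    n,l,st,c=cv2.connectedComponentsWithStats(w); out=[]
    for i in range(1,n):
        if 1500<st[i,4]/s/s*1e6<5000:
            v,u=np.nonzero(l==i); out.append(rects(np.c_[x1-v/s,y1-u/s]))
    return Z,out
def go(x,y,z,head,tiltdeg=0):
    """print tool-frame shift (mm) from current pose and the turn (deg)"""
    o=r.get_obs(); A=R.from_rotvec(o["tcp_rot"]); a=np.radians(head)
    ty=np.array([np.cos(a),np.sin(a),0]); tz=np.array([0,0,-1.]); tx=np.cross(ty,tz)
    B=R.from_matrix(np.c_[tx,ty,tz])*R.from_euler("y",tiltdeg,degrees=True)
    print("at",o["ee_pos"].round(4),"t",round(o["clock"],1),"shift",(A.inv().apply(np.array([x,y,z])-o["ee_pos"])*1000).round(1),"turn",np.degrees((A.inv()*B).as_rotvec()).round(1))
E
python3 - <<'E'
from h import *
o=r.get_obs(); print(o["clock"],o["ee_pos"],R.from_rotvec(o["tcp_rot"]).as_matrix().round(3))
im,m=shot("wrist","w1")
Z,out=whites(im,m)
for q in out: print(q)
cv2.imwrite("pics/w1r.png",Z[::2,::2,::-1])
rows=[]
for c,_,_,a in out:
    if 400<c[0]<500:
        u,v=int((.44-c[1]/1000)*2000),int((.75-c[0]/1000)*2000); rows.append(cv2.resize(Z[max(v-110,0):v+110,max(u-60,0):u+60],(150*1,275)))
cv2.imwrite("pics/crop1.png",np.hstack(rows[:6])[...,::-1])
E
```

```text
2.2667 [0.44562596 0.06679557 0.2484147 ] [[-1.    -0.002  0.   ]
 [-0.002  1.    -0.   ]
 [-0.    -0.    -1.   ]]
(array([ 469.3, -173.4]), 81.4, 38.1, 0.8)
(array([466.1,  46.9]), 81.8, 37.8, 11.0)
(array([454. , 160.2]), 81.7, 37.7, -10.0)
(array([454. , 267.1]), 81.6, 37.8, -5.1)
```

View pics/w1r.png

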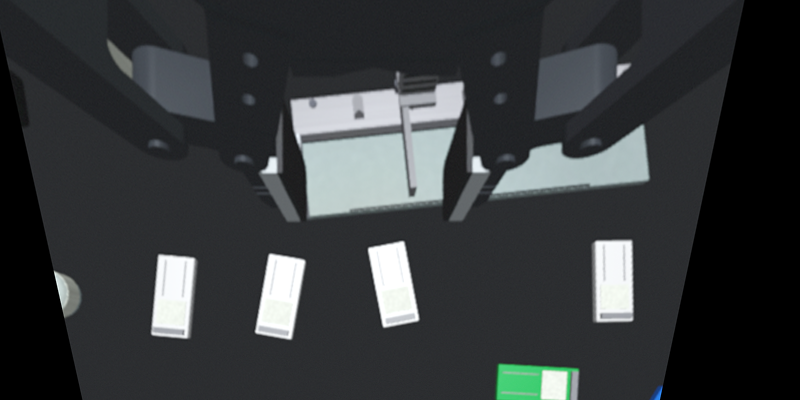

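View pics/crop1.png

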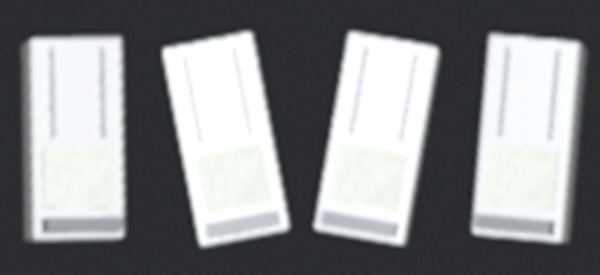

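The crops show all four mailers top face up, with the grey ridge at the robot end. The label on the fifth faces the same way. Next is the tray pose.

```bash
cat > t.py <<'E'
from h import *
from scipy.optimize import least_squares
def fit(im,m,name):
    s=2000; box=(.5,.75,-.25,.2)
    Z=rectify(im,m,*box,.008,s).astype(int)
    d=(((Z[...,1]-Z[...,0])>5)&(Z[...,1]>110)).astype(np.uint8)
    d=cv2.morphologyEx(d,cv2.MORPH_OPEN,np.ones((5,5)))
    d=cv2.morphologyEx(d,cv2.MORPH_CLOSE,np.ones((25,25)))
    n,l,st,c=cv2.connectedComponentsWithStats(d); i=1+st[1:,4].argmax()
    v,u=np.nonzero(l==i); print(name,st[i],rects(np.c_[box[1]-v/s,box[3]-u/s]))
    return Z,l==i
if __name__=="__main__":
    for n in("top","scene"):
        im,m=shot(n,"t_"+n); Z,d=fit(im,m,n)
        o=Z.astype(np.uint8).copy(); e=cv2.morphologyEx(d.astype(np.uint8),cv2.MORPH_GRADIENT,np.ones((3,3)))>0; o[e]=[255,0,0]
        cv2.imwrite(f"pics/tr_{n}.png",o[:360,:, ::-1])
        im=im
    a=cv2.imread("pics/tr_top.png");b=cv2.imread("pics/tr_scene.png"); cv2.imwrite("pics/tr.png",cv2.resize(np.vstack([a,b]),(720,576)))
E
python3 t.py
```

```text
top [  123   172   694   231 90031] (array([603. , -36.1]), 348.2, 111.6, 84.8)
scene [   117    196    694    252 104881] (array([605.8, -29.9]), 342.5, 117.4, -82.6)
```

View pics/tr.png

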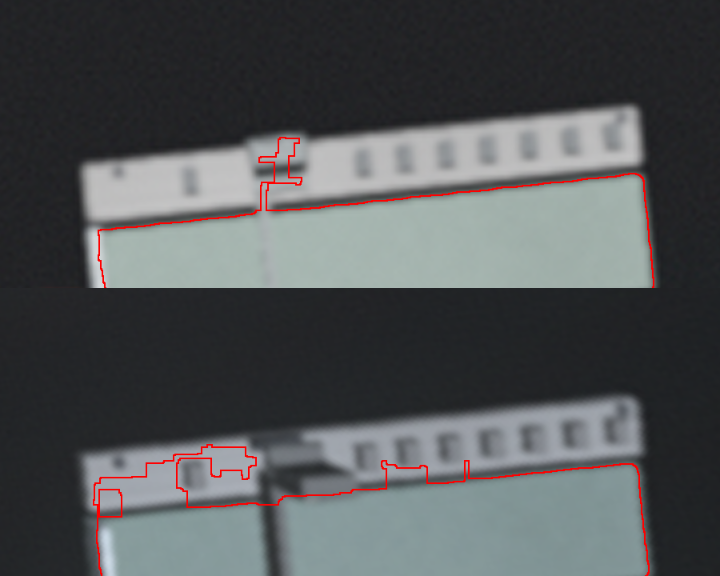

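```bash
cat > t2.py <<'E'
from t import *
s=2000;x1,y1=.75,.2
def tray(n):
    im=cv2.imread(f"pics/t_{n}.png")[...,::-1]; m=optics.camera_model(n); Z,d=fit(im,m,n)
    sg=lambda a,b:(a,b)
    us=np.arange(500,800); us=us[:]
    us=np.r_[np.arange(150,310),np.arange(620,790)]
    if n=="scene": us=np.r_[np.arange(620,790)]
    X=lambda v:x1-(v+.5)/s; Y=lambda u:y1-(u+.5)/s
    top=np.array([np.nonzero(d[:,u])[0].min() for u in us]);bot=np.array([np.nonzero(d[:,u])[0].max() for u in us])
    pt=np.polyfit(Y(us),X(top),1);pb=np.polyfit(Y(us),X(bot),1)
    vc=np.nonzero(d[:,770])[0]; vs=np.arange(vc.min()+12,vc.max()-25); right=np.array([np.nonzero(d[v])[0].max() for v in vs])
    pr=np.polyfit(X(vs),Y(right),1)
    print(n,"head deg top,bot,end",np.degrees(np.arctan([-pt[0],-pb[0],pr[0]])).round(2))
    th=np.arctan(np.mean([-pt[0],-pb[0]])); ex=np.array([np.cos(th),np.sin(th)]);ey=np.array([-ex[1],ex[0]])
    A=np.c_[X(top),Y(us)]@ex; B=np.c_[X(bot),Y(us)]@ex; Ee=np.c_[X(vs),Y(right)]@ey
    print(" width",A.mean()-B.mean()); O=ex*(A.mean()+B.mean())/2+ey*(Ee.mean()+.179)
    O2=ex*(A.mean()-.036)+ey*(Ee.mean()+.179)
    print(" origin",O.round(4),O2.round(4),"th",np.degrees(th).round(2)); return m,im,O,th,Z
for n in("top","scene"):
    m,im,O,th,Z=tray(n)
    ex=np.array([np.cos(th),np.sin(th)]);ey=np.array([-ex[1],ex[0]])
    # stop fin via rectify at z=.07
    d=max(optics.silhouettes(n,"stop_grip"),key=lambda q:q["confidence"]); v,u=np.nonzero(d["region"])
    for z in(.03,.07):
        P=ray(m,np.c_[u,v],z)[:,:2]-O; print(n,z,"stop region tray x",np.percentile(P@ex,[2,50,98]).round(4),"y",np.percentile(P@ey,[2,50,98]).round(4))
E
python3 t2.py
```

```text
top [  123   172   694   231 90031] (array([603. , -36.1]), 348.2, 111.6, 84.8)
top head deg top,bot,end [6.01 0.47 5.96]
 width 0.062213567038508444
 origin [ 0.5924 -0.0266] [ 0.5875 -0.0268] th 3.25
top 0.03 stop region tray x [-0.0232  0.0476  0.0684] y [0.0335 0.0561 0.067 ]
top 0.07 stop region tray x [-0.0295  0.0391  0.0593] y [0.0348 0.0567 0.0673]
scene [   117    196    694    252 104881] (array([605.8, -29.9]), 342.5, 117.4, -82.6)
scene head deg top,bot,end [5.84 3.8  6.07]
 width 0.07088091074957759
 origin [ 0.5894 -0.0233] [ 0.5888 -0.0233] th 4.82
scene 0.03 stop region tray x [-0.0258  0.0447  0.0738] y [0.0126 0.054  0.0688]
scene 0.07 stop region tray x [-0.0107  0.0571  0.0851] y [0.0347 0.0746 0.0888]
```

```bash
cp pics/top0.png pics/t_top.png; cp pics/scene0.png pics/t_scene.png; python3 t2.py
```

```text
top [   121    217    696    218 100699] (array([588.5, -34.1]), 344.2, 78.1, -84.0)
top head deg top,bot,end [6.01 6.02 5.89]
 width 0.07317368998246676
 origin [ 0.5863 -0.0271] [ 0.5869 -0.0271] th 6.02
top 0.03 stop region tray x [-0.0142  0.0557  0.0767] y [0.031  0.0534 0.0648]
top 0.07 stop region tray x [-0.0204  0.0473  0.0677] y [0.0327 0.0545 0.0655]
scene [   114    197    697    251 104928] (array([605.1, -30. ]), 342.6, 115.9, -82.6)
scene head deg top,bot,end [5.81 3.8  6.08]
 width 0.07082082840620785
 origin [ 0.5894 -0.0233] [ 0.5888 -0.0233] th 4.8
scene 0.03 stop region tray x [-0.0258  0.0447  0.0738] y [0.0126 0.054  0.0688]
scene 0.07 stop region tray x [-0.0107  0.057   0.0851] y [0.0347 0.0746 0.0888]
```

Request:
{"fn": "servo_tool", "kwargs": {"series": "-39.2 -7.8 0 0 0 0 0.6;-39.2 -7.8 0 0 0 0 0.6;-39.2 -7.8 0 0 0 0 0.6;-39.2 -7.8 0 0 0 0 0.6;-39.2 -7.8 0 0 0 0 0.6;0 0 10 0 0 7 0.6;0 0 10 0 0 7 0.6;0 0 10 0 0 7 0.6;0 0 10 0 0 7 0.6;0 0 10 0 0 7 0.6;0 0 10 0 0 7 0.6;0 0 10 0 0 7 0.6;0 0 10 0 0 7 0.6;0 0 10 0 0 7 0.6;0 0 10 0 0 7 0.6;0 0 10 0 0 7 0.6;0 0 10 0 0 7 0.6;0 0 0 0 0 0 0.6"}}

```text
clock: 4.12
ee_pos: [0.64, 0.0289, 0.1255]
tcp_rot: [-2.1, -2.331, 0.004]
force: [0.2, -0.7, -0.4]
width: 0.0509
gripper_force: 0.0
```

```bash
python3 - <<'E'
from h import *
go(.6416,.028,.053,6)
im,m=shot("wrist","w2")
O=np.array([.587,-.027]);th=np.radians(6);ex=np.array([np.cos(th),np.sin(th)]);ey=np.array([-ex[1],ex[0]])
o=im.copy()
def P(x,y,z): return np.r_[O+x*ex+y*ey,z]
for a in [P(-.036,.16,.008),P(.036,.16,.008),P(-.036,-.179,.008),P(.036,-.179,.008),P(.043,-.179,.012),P(.077,-.179,.012)]+[P(.036,y,.008) for y in(0,-.05,-.1,-.15)]:
    p=proj(m,a)[0]; cv2.circle(o,(int(p[0]),int(p[1])),3,(255,0,0),-1)
for x in(.053,.067):
  for y in(.032,.066):
    p=proj(m,P(x,y,.07))[0]; cv2.circle(o,(int(p[0]),int(p[1])),3,(0,0,255),-1)
cv2.imwrite("pics/w2o.png",o[...,::-1])
E
```

```text
at [0.64   0.0289 0.1255] t 4.1 shift [-1.1  1.8 72.5] turn [-0.3 -0.  -0. ]
```

View pics/w2o.png

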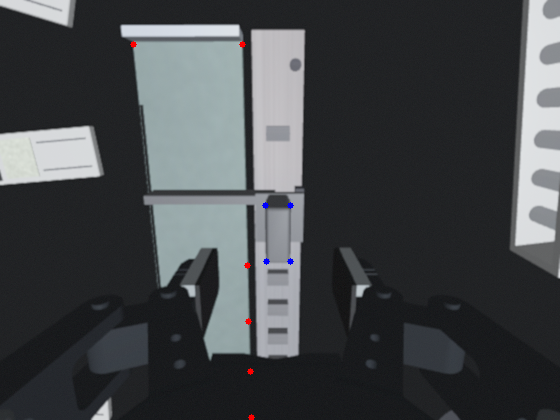

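Request:
{"fn": "servo_tool", "kwargs": {"series": "-1 1.8 24 0 0 0 0.6;0 0 24 0 0 0 0.6;0 0 24 0 0 0 0.6;0 0 0 0 0 0 0;0 0 0 0 0 0 0;0 0 0 0 0 0 0;0 0 0 0 0 0 0;0 0 0 0 0 0 0;0 0 0 0 0 0 0;0 0 -7 0 0 0 0;0 0 -7 0 0 0 0;0 0 -7 0 0 0 0;0 0 0 0 0 0 0;0 0 0 0 0 0 0", "grip_force": 60}}

```text
clock: 5.33
ee_pos: [0.6421, 0.0276, 0.0788]
tcp_rot: [-2.098, -2.336, 0.004]
force: [-7.0, -1.0, -1.3]
width: 0.0133
gripper_force: 59.0
```

```bash
python3 - <<'E'
from h import *
im=cv2.imread("pics/w2.png")
for c in(160,185,210): print([tuple(int(k) for k in im[v,c,::-1]) for v in range(24,50,2)])
im,m=shot("wrist","w3")
im,m=shot("scene","s3"); cv2.imwrite("pics/s3c.png",cv2.resize(im[150:300,150:350],(800,600))[...,::-1])
print(r.get_obs())
E
```

```text
[(94, 98, 106), (207, 214, 223), (212, 218, 228), (212, 218, 228), (211, 218, 227), (211, 217, 227), (166, 173, 182), (88, 93, 98), (96, 101, 107), (143, 159, 161), (153, 170, 171), (154, 170, 171), (154, 171, 172)]
[(107, 112, 119), (211, 217, 226), (214, 220, 230), (214, 220, 230), (213, 220, 229), (213, 220, 229), (169, 176, 185), (89, 93, 99), (97, 103, 107), (149, 165, 166), (159, 176, 176), (158, 175, 176), (157, 175, 175)]
[(108, 113, 119), (214, 220, 227), (218, 224, 231), (218, 224, 231), (218, 224, 231), (216, 222, 229), (155, 161, 168), (88, 92, 99), (97, 102, 108), (148, 164, 166), (160, 176, 178), (160, 176, 178), (159, 176, 177)]
{'clock': 5.4333, 'qpos': array([-7.24213185e-02,  2.50202395e-01,  1.69142338e+00, -8.02380852e-04,
        1.20359315e+00, -1.79471281e-01]), 'joint_vel': array([ 2.98447920e-03,  3.91467414e-03, -1.47995276e-04,  4.94958131e-04,
        9.75994203e-05, -4.76375325e-04]), 'tau': array([ 4.26178202e-01, -4.59891272e+01, -3.77577496e+01,  3.27413371e-01,
       -1.76350605e+00, -4.18876286e-02]), 'ee_pos': array([0.64206887, 0.02761697, 0.07840888]), 'tcp_rot': array([-2.09746541, -2.33561624,  0.0044156 ]), 'force': array([-6.89574296, -1.30631383, -1.57138135]), 'moment': array([-0.15866209,  1.01045776, -0.02156826]), 'gripper_force': 59.03010427951813, 'width': 0.01316431453422094}
```

View pics/s3c.png

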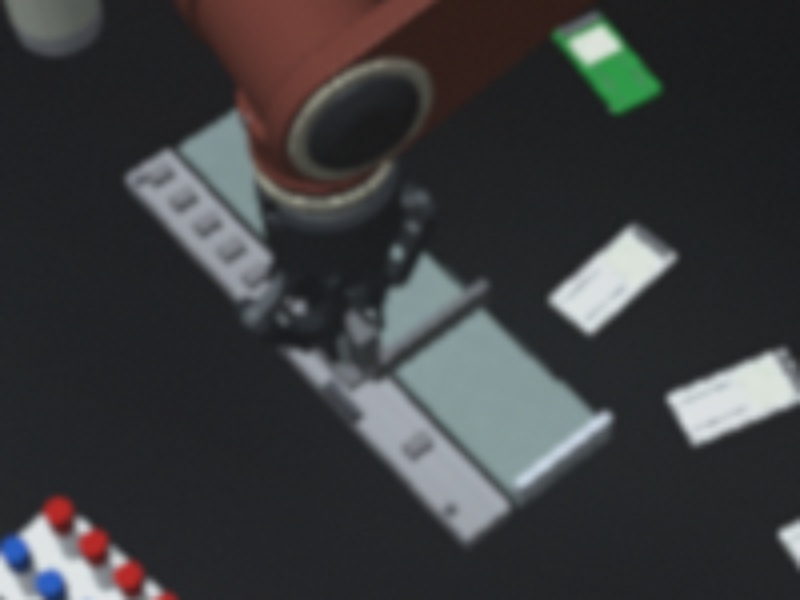

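The stop is gripped (opening 13 mm) and its blade stands visibly lifted. Now I'll run it to the last notch.

Request:
{"fn": "servo_tool", "kwargs": {"series": "-10 -0.8 0 0 0 0 0;-25 0 0 0 0 0 0;-25 0 0 0 0 0 0;-25 0 0 0 0 0 0;-25 0 0 0 0 0 0;-25 0 0 0 0 0 0;-25 0 0 0 0 0 0;-20 0 0 0 0 0 0;-10 0 0 0 0 0 0;-10 0 0 0 0 0 0;0 0 0 0 0 0 0;0 0 0 0 0 0 0"}}

```text
clock: 6.43
ee_pos: [0.663, -0.1725, 0.0787]
tcp_rot: [-2.099, -2.336, 0.004]
force: [-5.9, -0.4, -1.3]
width: 0.0129
gripper_force: 59.0
```

```bash
python3 - <<'E'
from h import *
o=r.get_obs(); print(o["ee_pos"],o["force"],o["width"],o["gripper_force"])
O=np.array([.587,-.025]);th=np.radians(6);ex=np.array([np.cos(th),np.sin(th)]);ey=np.array([-ex[1],ex[0]])
print("fin in tray", (o["ee_pos"][:2]-O)@ex,(o["ee_pos"][:2]-O)@ey,"target y",.085-.238)
E
```

```text
[ 0.66301749 -0.17249054  0.07869662] [-5.90182175 -0.42757628 -1.31326021] 0.012948282436112441 58.981372117996216
fin in tray 0.0601841022534905 -0.15462856129718036 target y -0.15299999999999997
```

Request:
{"fn": "servo_tool", "kwargs": {"series": "1 0 8 0 0 0 0;0 0 8 0 0 0 0;0 0 5 0 0 0 0;0 0 0 0 0 0 0;0 0 0 0 0 0 0.6;0 0 0 0 0 0 0.6;0 0 0 0 0 0 0.6;0 0 0 0 0 0 0.6;0 0 0 0 0 0 0.6;0 0 -30 0 0 0 0.6;0 0 -40 0 0 0 0.6;0 0 -40 0 0 0 0.6;0 0 -40 0 0 0 0.6;0 0 0 0 0 0 0.6;0 0 0 0 0 0 0.6"}}

```text
clock: 7.68
ee_pos: [0.6661, -0.1709, 0.2118]
tcp_rot: [2.094, 2.33, 0.005]
force: [0.5, 0.5, -0.5]
width: 0.0509
gripper_force: 0.0
```

```bash
python3 - <<'E'
from h import *
o=r.get_obs(); print(o["ee_pos"],o["force"],o["width"])
im,m=shot("wrist","w4")
O=np.array([.587,-.025]);th=np.radians(6);ex=np.array([np.cos(th),np.sin(th)]);ey=np.array([-ex[1],ex[0]])
def P(x,y,z): return np.r_[O+x*ex+y*ey,z]
q=im.copy()
for x in(.053,.067):
  for y in(-.17,-.136):
    p=proj(m,P(x,y,.07))[0]; cv2.circle(q,(int(p[0]),int(p[1])),2,(0,0,255),-1)
for a in (P(-.036,-.138,.032),P(.036,-.138,.032),P(-.036,.16,.008),P(.036,.16,.008),P(.036,-.1,.008),P(-.036,-.1,.008)):
    p=proj(m,a)[0]; cv2.circle(q,(int(p[0]),int(p[1])),2,(255,0,0),-1)
cv2.imwrite("pics/w4o.png",q[...,::-1])
E
```

```text
[ 0.66614838 -0.17092817  0.21183165] [ 0.45595056  0.47255139 -0.46006124] 0.050856105064090405
```

View pics/w4o.png

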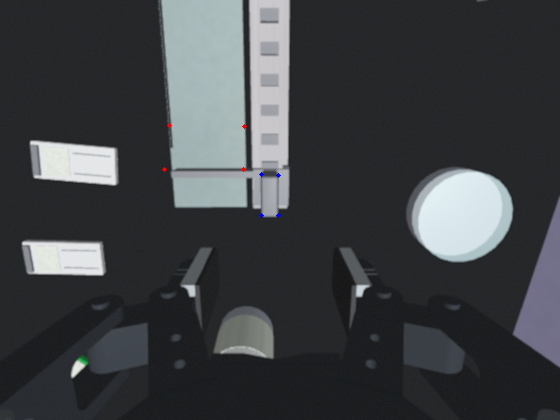

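The stop is seated in the last notch: all blue fin marks at (262–278, 175–215) coincide, and the blade lies at row 170–178. The fifth mailer, at (64,258), also has its ridge at the robot end and its top face up.

```bash
cat >> h.py <<'E'
O=np.array([.587,-.025]);th=np.radians(6);ex=np.array([np.cos(th),np.sin(th)]);ey=np.array([-ex[1],ex[0]])
def T(x,y): return O+x*ex+y*ey
E
python3 - <<'E'
from h import *
im=cv2.imread("pics/w4.png")[...,::-1]; o=r.get_obs(); m=optics.camera_model("wrist")
Z,out=whites(im,m,box=(.35,.6,-.36,-.1)); print(out)
go(.4695,-.1735,.15,90.5)
E
```

```text
[(array([ 579.7, -133.5]), 67.0, 40.5, -90.0), (array([ 468.7, -171.9]), 80.9, 36.9, 0.9), (array([ 452.7, -274.4]), 81.4, 37.3, 4.7)]
at [ 0.6647 -0.1704  0.2083] t 7.7 shift [  17.8 -194.6   57.7] turn [  0.1   0.2 -84.4]
```

Request:
{"fn": "servo_tool", "kwargs": {"series": "3.6 -39 0 0 0 0 0.6;3.6 -39 0 0 0 0 0.6;3.6 -39 0 0 0 0 0.6;3.6 -39 0 0 0 0 0.6;3.6 -39 0 0 0 0 0.6;0 0 5 0 0 -7 0.6;0 0 5 0 0 -7 0.6;0 0 5 0 0 -7 0.6;0 0 5 0 0 -7 0.6;0 0 5 0 0 -7 0.6;0 0 5 0 0 -7 0.6;0 0 5 0 0 -7 0.6;0 0 5 0 0 -7 0.6;0 0 5 0 0 -7 0.6;0 0 5 0 0 -7 0.6;0 0 5 0 0 -7 0.6;0 0 3 0 0 -7 0.6;0 0 0 0 0 0 0.6;0 0 0 0 0 0 0.6"}}

```text
clock: 9.32
ee_pos: [0.467, -0.1724, 0.1464]
tcp_rot: [-0.002, -3.138, -0.003]
force: [0.8, 0.4, -0.3]
width: 0.0514
gripper_force: 0.0
```

```bash
cat > m.py <<'E'
import sys
from h import *
im,m=shot("wrist",sys.argv[1]); p=r.get_obs()["ee_pos"]
b=(p[0]-.08,p[0]+.08,p[1]-.08,p[1]+.08)
Z,out=whites(im,m,box=b); print(out)
c,_,_,a=min(out,key=lambda q:np.linalg.norm(q[0]-p[:2]*1000)) 
go(c[0]/1000,c[1]/1000,float(sys.argv[2]),90+a)
E
python3 m.py a1 .019
```

```text
[(array([ 469.4, -173.2]), 80.6, 36.6, 0.9)]
at [ 0.4674 -0.1726  0.147 ] t 9.4 shift [ -2.3  -0.7 128. ] turn [ 0.1 -0.1 -1. ]
```

Request:
{"fn": "servo_tool", "kwargs": {"series": "-2.3 -0.7 35 0 0 -1 0.55;0 0 35 0 0 0 0.55;0 0 30 0 0 0 0.55;0 0 20 0 0 0 0.55;0 0 8 0 0 0 0.55;0 0 0 0 0 0 0.55;0 0 0 0 0 0 0.55"}}

```text
clock: 9.95
ee_pos: [0.4708, -0.1739, 0.0209]
tcp_rot: [-0.029, 3.141, -0.0]
force: [-0.5, 0.8, 0.6]
width: 0.047
gripper_force: 0.0
```

```bash
python3 - <<'E'
from h import *
o=r.get_obs(); print(o["ee_pos"],o["force"],o["width"])
im,m=shot("wrist","a2"); cv2.imwrite("pics/a2c.png",im[120:420,80:480,::-1])
E
```

```text
[ 0.47076446 -0.17393904  0.02090074] [-0.54403506  0.80139403  0.638254  ] 0.046964583994626025
```

View pics/a2c.png

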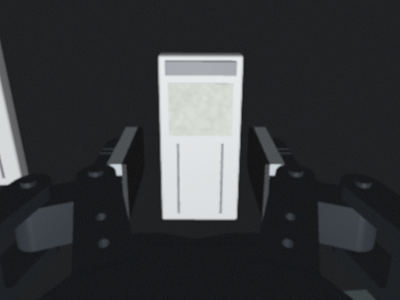

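The fingers straddle the mailer, with its ridge at the top of the view. I'll creep down to find the floor.

Request:
{"fn": "servo_tool", "kwargs": {"series": "0 0 1.5 0 0 0 0.5;0 0 1.5 0 0 0 0.5;0 0 0 0 0 0 0.5;0 0 0 0 0 0 0.5"}}

```text
clock: 10.33
ee_pos: [0.4707, -0.1739, 0.018]
tcp_rot: [-0.03, 3.14, -0.001]
force: [0.4, 0.2, 0.2]
width: 0.0429
gripper_force: 0.0
```

Request:
{"fn": "servo_tool", "kwargs": {"series": "0 0 1 0 0 0 0.5;0 0 1 0 0 0 0.5;0 0 0 0 0 0 0.5;0 0 0 0 0 0 0.5"}}

```text
clock: 10.67
ee_pos: [0.4703, -0.1737, 0.0152]
tcp_rot: [0.03, -3.141, -0.0]
force: [-0.6, 0.4, -0.5]
width: 0.0425
gripper_force: 0.0
```

Request:
{"fn": "servo_tool", "kwargs": {"series": "0 0 0 0 0 0 0.3;0 0 0 0 0 0 0.3;0 0 0 0 0 0 0.2;0 0 0 0 0 0 0.2;0 0 0 0 0 0 0.2;0 0 0 0 0 0 0.2", "grip_force": 40}}

```text
clock: 11.17
ee_pos: [0.4711, -0.1741, 0.0162]
tcp_rot: [-0.03, 3.14, -0.001]
force: [-0.6, -0.3, 6.1]
width: 0.0348
gripper_force: 42.6
```

Gripped: 34.8 mm, 42 N. The tips met the bench at TCP z≈16 mm. Now lift.

Request:
{"fn": "servo_tool", "kwargs": {"series": "0 0 -5 0 0 0 0.2;0 0 -25 0 0 0 0.2;0 0 -40 0 0 0 0.2;0 0 -30 0 0 7 0.2;0 0 0 0 0 7 0.2;0 0 0 0 0 7 0.2;0 0 0 0 0 7 0.2;0 0 0 0 0 7 0.2;0 0 0 0 0 7 0.2;0 0 0 0 0 7 0.2;0 0 0 0 0 7 0.2;0 0 0 0 0 7 0.2;0 0 0 0 0 7 0.2;0 0 0 0 0 7 0.2;0 0 0 0 0 7 0.2;0 0 0 0 0 0 0.2;0 0 0 0 0 0 0.2"}}

```text
clock: 12.58
ee_pos: [0.4699, -0.1735, 0.1149]
tcp_rot: [-2.076, -2.357, 0.0]
force: [-0.4, 0.5, -0.7]
width: 0.0343
gripper_force: 40.1
```

```bash
python3 - <<'E'
from h import *
o=r.get_obs(); print(o["force"],o["width"],o["gripper_force"])
p=T(0,.113); go(p[0],p[1],.06,6)
E
```

```text
[-0.39006886  0.49074929 -0.73376569] 0.03428215733490799 40.102611780166626
at [ 0.4699 -0.1735  0.1149] t 12.6 shift [245.4 137.5  54.9] turn [-0.  -0.   1.3]
```

Request:
{"fn": "servo_tool", "kwargs": {"series": "30.7 17.2 0 0 0 0 0.2;30.7 17.2 0 0 0 0 0.2;30.7 17.2 0 0 0 0 0.2;30.7 17.2 0 0 0 0 0.2;30.7 17.2 0 0 0 0 0.2;30.7 17.2 0 0 0 0 0.2;30.7 17.2 0 0 0 0 0.2;30.7 17.2 0 0 0 1.3 0.2;0 0 20 0 0 0 0.2;0 0 20 0 0 0 0.2;0 0 10 0 0 0 0.2;0 0 0 0 0 0 0.2;0 0 0 0 0 0 0.2"}}

```text
clock: 13.67
ee_pos: [0.5759, 0.0867, 0.0646]
tcp_rot: [-2.105, -2.331, 0.002]
force: [-0.3, 0.8, -0.3]
width: 0.0348
gripper_force: 40.1
```

```bash
python3 - <<'E'
from h import *
o=r.get_obs(); print(o["force"],o["width"],o["gripper_force"])
p=T(0,.115); go(p[0],p[1],.0262,6)
im,m=shot("wrist","b1")
q=im.copy()
for y in(.16,.1,.05):
  for x in(-.036,-.018,.018,.036):
    p=proj(m,np.r_[T(x,y),.008])[0]; cv2.circle(q,(int(p[0]),int(p[1])),2,(255,0,0),-1)
cv2.imwrite("pics/b1o.png",q[...,::-1])
E
```

```text
[-0.28087486  0.75299427 -0.27793788] 0.03478656298631798 40.127790570259094
at [0.5759 0.0867 0.0646] t 13.7 shift [ 2.7 -0.5 38.4] turn [-0.1 -0.  -0.2]
```

View pics/b1o.png

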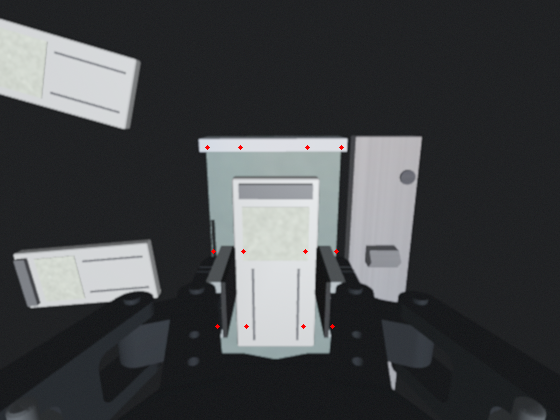

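Request:
{"fn": "servo_tool", "kwargs": {"series": "0 -0.5 15 0 0 0 0.2;0 0 12 0 0 0 0.2;0 0 8 0 0 0 0.2;0 0 3 0 0 0 0.2;0 0 0 0 0 0 0.2;0 0 0 0 0 0 0.2"}}

```text
clock: 14.22
ee_pos: [0.5762, 0.0869, 0.0275]
tcp_rot: [2.106, 2.331, 0.0]
force: [0.2, 0.2, -0.7]
width: 0.0347
gripper_force: 40.2
```

Request:
{"fn": "servo_tool", "kwargs": {"series": "1.5 0 0 0 0 0 0.2;1.5 0 0 0 0 0 0.2;1 0 0 0 0 0 0.2;0 0 0 0 0 0 0.2;0 0 0 0 0 0 0.2"}}

```text
clock: 14.63
ee_pos: [0.5758, 0.0911, 0.0276]
tcp_rot: [2.106, 2.331, 0.0]
force: [-0.3, 0.4, 0.5]
width: 0.0345
gripper_force: 40.1
```

Request:
{"fn": "servo_tool", "kwargs": {"series": "1 0 0 0 0 0 0.2;1 0 0 0 0 0 0.2;0 0 0 0 0 0 0.2;0 0 0 0 0 0 0.2"}}

```text
clock: 14.97
ee_pos: [0.5754, 0.093, 0.0273]
tcp_rot: [-2.106, -2.331, 0.0]
force: [-0.2, -0.1, -0.4]
width: 0.0348
gripper_force: 40.2
```

Request:
{"fn": "servo_tool", "kwargs": {"series": "1 0 0 0 0 0 0.2;0 0 0 0 0 0 0.2;0 0 0 0 0 0 0.2"}}

```text
clock: 15.22
ee_pos: [0.5753, 0.0939, 0.0273]
tcp_rot: [-2.106, -2.331, 0.0]
force: [-0.4, -0.5, -0.4]
width: 0.0345
gripper_force: 40.2
```

Request:
{"fn": "servo_tool", "kwargs": {"series": "1 0 0 0 0 0 0.2;0 0 0 0 0 0 0.2;0 0 0 0 0 0 0.2"}}

```text
clock: 15.47
ee_pos: [0.5753, 0.0944, 0.0273]
tcp_rot: [2.106, 2.331, -0.001]
force: [0.4, -3.6, -0.3]
width: 0.0348
gripper_force: 40.1
```

Request:
{"fn": "servo_tool", "kwargs": {"series": "1 0 0 0 0 0 0.2;0 0 0 0 0 0 0.2;0 0 0 0 0 0 0.2"}}

```text
clock: 15.72
ee_pos: [0.5753, 0.0945, 0.0274]
tcp_rot: [2.104, 2.33, -0.003]
force: [0.0, -7.5, -0.4]
width: 0.0345
gripper_force: 40.2
```

Fence contact came at a push of 4–8 N. I'll back off, lower to the deck and let go.

Request:
{"fn": "servo_tool", "kwargs": {"series": "-2.5 0 0 0 0 0 0.2;0 0 1.5 0 0 0 0.2;0 0 1.3 0 0 0 0.2;0 0 0 0 0 0 0.2;0 0 0 0 0 0 0.2"}}

```text
clock: 16.13
ee_pos: [0.5752, 0.0937, 0.0244]
tcp_rot: [-2.106, -2.331, -0.0]
force: [-0.4, -0.0, -0.9]
width: 0.035
gripper_force: 40.2
```

Request:
{"fn": "servo_tool", "kwargs": {"series": "0 0 0.5 0 0 0 0.2;0 0 0 0 0 0 0.5;0 0 0 0 0 0 0.5;0 0 0 0 0 0 0.5;0 0 0 0 0 0 0.5;0 0 -20 0 0 0 0.5;0 0 -35 0 0 0 0.5;0 0 -35 0 0 0 0.5;0 0 0 0 0 0 0.5;0 0 0 0 0 0 0.5"}}

```text
clock: 16.97
ee_pos: [0.5776, 0.0935, 0.1174]
tcp_rot: [2.103, 2.327, 0.007]
force: [-0.3, 0.3, -0.3]
width: 0.0425
gripper_force: 0.0
```

```bash
cat > w.py <<'E'
import sys
from h import *
# white regions on the tray, in tray coordinates
im,m=shot("wrist",sys.argv[1]); z=float(sys.argv[2])
Z,out=whites(im,m,z=z,box=(.5,.66,-.1,.16))
for c,w,h,a in out:
    q=c/1000-O; print("tray x,y",(q@ex*1000).round(1),(q@ey*1000).round(1),w,h,"yaw rel",round((a-6)%180,1))
E
python3 w.py c1 .015; python3 - <<'E'
from h import *
go(.453,-.2755,.15,95)
E
```

```text
tray x,y 58.9 115.0 103.1 33.9 yaw rel 90.0
at [0.576  0.0934 0.115 ] t 17.0 shift [-354.6 -159.5  -35.3] turn [  0.1   0.1 -89.2]
```

```bash
sed -i 's/^im,m=shot.*/import os\nif os.path.exists(f"pics\/{sys.argv[1]}.png"): im=cv2.imread(f"pics\/{sys.argv[1]}.png")[...,::-1]; m=optics.camera_model("wrist")\nelse: im,m=shot("wrist",sys.argv[1])\nz=float(sys.argv[2])/; s/z=z,box=(.5,.66,-.1,.16)/z=z,box=(.5,.62,-.12,.16),thr=int(sys.argv[3])/' w.py
python3 w.py c1 .015 185;python3 w.py c1 .015 195; python3 -c "
import cv2;cv2.imwrite('pics/c1c.png',cv2.imread('pics/c1.png')[60:360,80:480])"
```

```text
tray x,y -2.5 123.2 85.1 74.1 yaw rel 90.1
tray x,y -2.4 123.2 84.7 73.9 yaw rel 90.3
```

View pics/c1c.png

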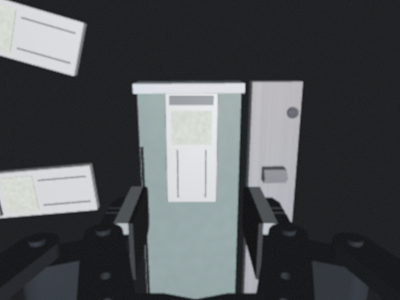

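Mailer 1 lies flat against the fence, about centred on the deck (crop 166–217 within deck 139–241). Next is the fifth mailer at (0.453, −0.275).

Request:
{"fn": "servo_tool", "kwargs": {"series": "-35.5 -16 -3.5 0 0 0 0.55;-35.5 -16 -3.5 0 0 0 0.55;-35.5 -16 -3.5 0 0 0 0.55;-35.5 -16 -3.5 0 0 0 0.55;-35.5 -16 -3.5 0 0 0 0.55;-35.5 -16 -3.5 0 0 0 0.55;-35.5 -16 -3.5 0 0 0 0.55;-35.5 -16 -3.5 0 0 0 0.55;-35.5 -16 -3.5 0 0 0 0.55;-35.5 -16 -3.5 0 0 0 0.55;0 0 0 0 0 -7 0.55;0 0 0 0 0 -7 0.55;0 0 0 0 0 -7 0.55;0 0 0 0 0 -7 0.55;0 0 0 0 0 -7 0.55;0 0 0 0 0 -7 0.55;0 0 0 0 0 -7 0.55;0 0 0 0 0 -7 0.55;0 0 0 0 0 -7 0.55;0 0 0 0 0 -7 0.55"}}

```text
clock: 18.68
ee_pos: [0.4509, -0.2751, 0.1465]
tcp_rot: [-0.379, -3.115, -0.004]
force: [0.3, -0.5, -0.3]
width: 0.0468
gripper_force: 0.0
```

Request:
{"fn": "servo_tool", "kwargs": {"series": "0 0 0 0 0 -7 0.55;0 0 0 0 0 -7 0.55;0 0 0 0 0 -5 0.55;0 0 0 0 0 0 0.55;0 0 0 0 0 0 0.55"}}

```text
clock: 19.1
ee_pos: [0.4512, -0.2752, 0.1471]
tcp_rot: [0.128, -3.137, -0.003]
force: [0.3, 0.1, 0.2]
width: 0.0468
gripper_force: 0.0
```

```bash
python3 m.py a3 .0175
```

```text
[(array([ 453.2, -276.5]), 81.5, 37.5, 4.5)]
at [ 0.4514 -0.2754  0.1475] t 19.1 shift [ -2.   -1.5 130. ] turn [ 0.1 -0.1  0.2]
```

Request:
{"fn": "servo_tool", "kwargs": {"series": "-1.2 -1.3 35 0 0 0 0.55;0 0 35 0 0 0 0.55;0 0 30 0 0 0 0.55;0 0 20 0 0 0 0.55;0 0 6 0 0 0 0.5;0 0 3 0 0 0 0.5;0 0 0 0 0 0 0.5;0 0 0 0 0 0 0.2;0 0 0 0 0 0 0.2;0 0 0 0 0 0 0.2;0 0 0 0 0 0 0.2;0 0 0 0 0 0 0.2;0 0 0 0 0 0 0.2"}}

```text
clock: 20.23
ee_pos: [0.4544, -0.2779, 0.0216]
tcp_rot: [-0.131, 3.137, -0.003]
force: [0.3, 0.3, 6.0]
width: 0.0332
gripper_force: 41.2
```

```bash
python3 - <<'E'
from h import *
im,m=shot("wrist","a4"); cv2.imwrite("pics/a4c.png",im[120:420,80:480,::-1])
o=r.get_obs();print(o["ee_pos"],o["force"],o["width"],o["moment"])
E
```

```text
[ 0.45435326 -0.27793199  0.02152897] [-0.32848726  0.28689224  5.45921842] 0.03303588363035061 [ 0.06005462  0.0639547  -0.05845667]
```

View pics/a4c.png

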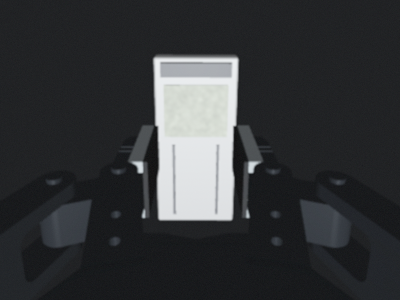

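The grip looks centred, but it is about 5 mm higher than the first one. I'll reopen and go deeper.

Request:
{"fn": "servo_tool", "kwargs": {"series": "0 0 0 0 0 0 0.5;0 0 0 0 0 0 0.5;0 0 0 0 0 0 0.5;0 0 2 0 0 0 0.5;0 0 2 0 0 0 0.5;0 0 0 0 0 0 0.5;0 0 0 0 0 0 0.5"}}

```text
clock: 20.87
ee_pos: [0.4531, -0.2769, 0.0156]
tcp_rot: [0.131, -3.138, -0.001]
force: [0.7, 0.2, -0.6]
width: 0.0427
gripper_force: 0.0
```

Request:
{"fn": "servo_tool", "kwargs": {"series": "0 0 0 0 0 0 0.2;0 0 0 0 0 0 0.2;0 0 0 0 0 0 0.2;0 0 0 0 0 0 0.2;0 0 0 0 0 0 0.2;0 0 0 0 0 0 0.2"}}

```text
clock: 21.37
ee_pos: [0.4536, -0.2774, 0.0163]
tcp_rot: [-0.131, 3.138, -0.001]
force: [-0.6, 0.1, 2.2]
width: 0.035
gripper_force: 41.2
```

Request:
{"fn": "servo_tool", "kwargs": {"series": "0 0 -5 0 0 0 0.2;0 0 -25 0 0 0 0.2;0 0 -40 0 0 0 0.2;0 0 -30 0 0 7 0.2;0 0 0 0 0 7 0.2;0 0 0 0 0 7 0.2;0 0 0 0 0 7 0.2;0 0 0 0 0 7 0.2;0 0 0 0 0 7 0.2;0 0 0 0 0 7 0.2;0 0 0 0 0 7 0.2;0 0 0 0 0 7 0.2;0 0 0 0 0 7 0.2;0 0 0 0 0 7 0.2;0 0 0 0 0 7 0.2;0 0 0 0 0 4.7 0.2;0 0 0 0 0 0 0.2;0 0 0 0 0 0 0.2"}}

```text
clock: 22.87
ee_pos: [0.453, -0.2768, 0.1157]
tcp_rot: [-2.097, -2.338, 0.0]
force: [-0.1, 0.3, -0.7]
width: 0.0346
gripper_force: 40.2
```

```bash
python3 - <<'E'
from h import *
o=r.get_obs(); print(o["force"],o["width"],o["gripper_force"])
p=T(0,.0944); go(p[0],p[1],.06,6)
E
```

```text
[-0.11886484  0.33720228 -0.73172811] 0.03458219249586067 40.20109534263611
at [ 0.453  -0.2768  0.1157] t 22.9 shift [330.2 160.9  55.8] turn [-0.  -0.   0.2]
```

Request:
{"fn": "servo_tool", "kwargs": {"series": "33 16.1 0 0 0 0 0.2;33 16.1 0 0 0 0 0.2;33 16.1 0 0 0 0 0.2;33 16.1 0 0 0 0 0.2;33 16.1 0 0 0 0 0.2;33 16.1 0 0 0 0 0.2;33 16.1 0 0 0 0 0.2;33 16.1 0 0 0 0 0.2;33 16.1 0 0 0 0 0.2;33 16.1 0 0 0 0 0.2;0 0 20 0 0 0 0.2;0 0 20 0 0 0 0.2;0 0 20 0 0 0 0.2;0 0 16 0 0 0 0.2;0 0 0 0 0 0 0.2;0 0 0 0 0 0 0.2"}}

```text
clock: 24.2
ee_pos: [0.5773, 0.0682, 0.0389]
tcp_rot: [-2.097, -2.336, 0.003]
force: [-0.1, 0.1, -0.2]
width: 0.0343
gripper_force: 40.2
```

```bash
python3 - <<'E'
from h import *
o=r.get_obs(); print(o["force"],o["width"],o["gripper_force"])
p=T(0.0003,.0944); go(p[0],p[1],.0313,6)
im,m=shot("wrist","b2")
q=im.copy()
for y in(.1344,.0544):
  for x in(-.018,.018):
    p=proj(m,np.r_[T(x,y),.027])[0]; cv2.circle(q,(int(p[0]),int(p[1])),2,(255,0,0),-1)
cv2.imwrite("pics/b2o.png",q[100:400,80:480,::-1])
E
```

```text
[-0.0792368   0.09766528 -0.18634507] 0.034271938728177076 40.17211139202118
at [0.5773 0.0682 0.0389] t 24.2 shift [0.7 0.2 7.6] turn [-0.2 -0.   0.2]
```

View pics/b2o.png

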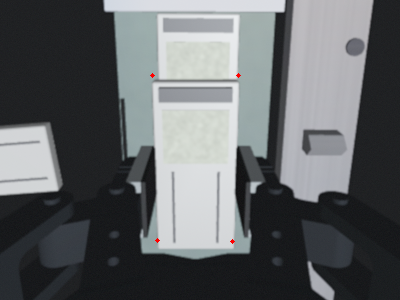

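```bash
python3 - <<'E'
from h import *
m=optics.camera_model("wrist"); im=cv2.imread("pics/b2.png")
for c in(265,290): print([(v,int(im[v,c].min())) for v in list(range(106,118))+list(range(174,188))+list(range(340,354))])
o=r.get_obs()
for px,z in(((278,114),.015),((278,180.5),.0296),((276,348),.0296)):
    P=ray(m,px,z)[0][:2]-O; print((P@ex).round(4),(P@ey).round(4))
print("tcp",(o["ee_pos"][:2]-O)@ex,(o["ee_pos"][:2]-O)@ey)
E
```

```text
[(106, 219), (107, 219), (108, 219), (109, 219), (110, 208), (111, 182), (112, 157), (113, 172), (114, 200), (115, 218), (116, 224), (117, 215), (174, 210), (175, 209), (176, 208), (177, 207), (178, 197), (179, 164), (180, 120), (181, 135), (182, 177), (183, 206), (184, 220), (185, 220), (186, 195), (187, 134), (340, 211), (341, 211), (342, 212), (343, 211), (344, 211), (345, 211), (346, 211), (347, 208), (348, 191), (349, 161), (350, 149), (351, 149), (352, 148), (353, 148)]
[(106, 219), (107, 219), (108, 220), (109, 218), (110, 209), (111, 181), (112, 153), (113, 164), (114, 196), (115, 219), (116, 229), (117, 223), (174, 212), (175, 211), (176, 208), (177, 206), (178, 195), (179, 161), (180, 118), (181, 135), (182, 179), (183, 208), (184, 223), (185, 223), (186, 197), (187, 136), (340, 212), (341, 212), (342, 212), (343, 212), (344, 211), (345, 212), (346, 212), (347, 209), (348, 191), (349, 162), (350, 148), (351, 147), (352, 149), (353, 148)]
0.0022 0.1587
0.0022 0.1322
0.0017 0.0512
tcp 0.0012886400545859906 0.09345512835452621
```

```bash
cat > rid.py <<'E'
import sys
from h import *
def ridges(im,m,zs,xs=(-.008,-.004,0,.004,.008)):
    """for each ridge-top height z, centre of the grey bar along tray y near guess"""
    out=[]
    for y0,z in zs:
        ys=np.arange(y0-.014,y0+.014,.0002); acc=[]
        for x in xs:
            P=np.array([np.r_[T(x,y),z] for y in ys]); p=proj(m,P).astype(np.float32)
            acc.append(cv2.remap(im,p[:,0][None],p[:,1][None],cv2.INTER_LINEAR)[0].min(1))
        f=np.mean(acc,0); f=np.convolve(f,np.ones(30)/30,"same"); k=f[15:-15].argmin()+15; out.append((ys[k].round(4),f[k].round()))
    return out
E
python3 - <<'E'
from rid import *
m=optics.camera_model("wrist"); im=cv2.imread("pics/b2.png")
print(ridges(im,m,[(.155,.018),(.129,.0326)]))
E
```

```text
[(np.float64(0.166), np.float64(146.0)), (np.float64(0.1274), np.float64(148.0))]
```

```bash
sed -i 's/y0-.014,y0+.014/y0-.009,y0+.009/' rid.py; python3 - <<'E'
from rid import *
m=optics.camera_model("wrist"); im=cv2.imread("pics/b2.png")
print(ridges(im,m,[(.153,.018),(.129,.0326)]))
E
```

```text
[(np.float64(0.1542), np.float64(164.0)), (np.float64(0.1274), np.float64(148.0))]
```

Ridge spacing measures 26.8 mm (rows about 121 and 193) and the two mailers are aligned. I'll lower and let go.

Request:
{"fn": "servo_tool", "kwargs": {"series": "0.4 0 4 0 0 0 0.2;0 0 2.8 0 0 0 0.2;0 0 0 0 0 0 0.2;0 0 0 0 0 0 0.2"}}

```text
clock: 24.58
ee_pos: [0.5786, 0.0684, 0.0337]
tcp_rot: [2.1, 2.336, 0.001]
force: [0.4, 0.2, -0.4]
width: 0.0346
gripper_force: 40.2
```

Request:
{"fn": "servo_tool", "kwargs": {"series": "0 0 0.5 0 0 0 0.2;0 0 0 0 0 0 0.5;0 0 0 0 0 0 0.5;0 0 0 0 0 0 0.5;0 0 0 0 0 0 0.5;0 0 -20 0 0 0 0.5;0 0 -35 0 0 0 0.5;0 0 -35 0 0 0 0.5;0 0 0 0 0 0 0.5;0 0 0 0 0 0 0.5"}}

```text
clock: 25.42
ee_pos: [0.5806, 0.0685, 0.1262]
tcp_rot: [2.097, 2.333, 0.007]
force: [0.3, -0.6, 0.1]
width: 0.0424
gripper_force: 0.0
```

```bash
python3 - <<'E'
from rid import *
im,m=shot("wrist","c2")
print(ridges(im,m,[(.153,.018),(.128,.025)]))
im,m=shot("top","c2t"); Z,out=whites(im,m,box=(.36,.52,-.3,.35))
print(out)
go(.466,.047,.15,101)
E
```

```text
[(np.float64(0.1544), np.float64(169.0)), (np.float64(0.1278), np.float64(161.0))]
[(array([453.8, 266.7]), 83.5, 40.6, -5.1), (array([452.3, 166.1]), 78.1, 28.7, -9.5)]
at [0.5779 0.0685 0.1221] t 25.5 shift [  -9.5 -113.6  -27.8] turn [ -0.   -0.  -94.9]
```

Request:
{"fn": "servo_tool", "kwargs": {"series": "-3.2 -38 -9 0 0 0 0.55;-3.2 -38 -9 0 0 0 0.55;-3.2 -38 -9 0 0 0 0.55;0 0 0 0 0 -7 0.55;0 0 0 0 0 -7 0.55;0 0 0 0 0 -7 0.55;0 0 0 0 0 -7 0.55;0 0 0 0 0 -7 0.55;0 0 0 0 0 -7 0.55;0 0 0 0 0 -7 0.55;0 0 0 0 0 -7 0.55;0 0 0 0 0 -7 0.55;0 0 0 0 0 -7 0.55;0 0 0 0 0 -7 0.55;0 0 0 0 0 -7 0.55;0 0 0 0 0 -7 0.55;0 0 0 0 0 -4 0.55;0 0 0 0 0 0 0.55;0 0 0 0 0 0 0.55"}}

```text
clock: 27.1
ee_pos: [0.465, 0.0469, 0.1479]
tcp_rot: [0.3, -3.124, -0.001]
force: [-0.0, -0.8, -0.9]
width: 0.047
gripper_force: 0.0
```

```bash
python3 m.py a5 .016
```

```text
[(array([466.2,  47.1]), 80.8, 36.6, 11.0)]
at [0.4652 0.0469 0.1483] t 27.1 shift [-1.300e+00 -1.000e-01  1.323e+02] turn [ 0.  -0.1 -0. ]
```

Request:
{"fn": "servo_tool", "kwargs": {"series": "-2 0 35 0 0 0 0.55;0 0 35 0 0 0 0.55;0 0 30 0 0 0 0.55;0 0 20 0 0 0 0.55;0 0 8 0 0 0 0.5;0 0 4 0 0 0 0.5;0 0 0 0 0 0 0.5;0 0 0 0 0 0 0.5"}}

```text
clock: 27.82
ee_pos: [0.4691, 0.0472, 0.019]
tcp_rot: [-0.303, 3.125, -0.001]
force: [-0.2, 0.3, 0.4]
width: 0.0426
gripper_force: 0.0
```

Request:
{"fn": "servo_tool", "kwargs": {"series": "0.8 0 1.7 0 0 0 0.5;0 0 1.7 0 0 0 0.5;0 0 0 0 0 0 0.5;0 0 0 0 0 0 0.2;0 0 0 0 0 0 0.2;0 0 0 0 0 0 0.2;0 0 0 0 0 0 0.2;0 0 0 0 0 0 0.2;0 0 0 0 0 0 0.2"}}

```text
clock: 28.57
ee_pos: [0.4688, 0.0471, 0.0162]
tcp_rot: [-0.303, 3.124, -0.0]
force: [-1.4, 0.6, 6.4]
width: 0.0345
gripper_force: 43.2
```

Request:
{"fn": "servo_tool", "kwargs": {"series": "0 0 -5 0 0 0 0.2;0 0 -25 0 0 0 0.2;0 0 -40 0 0 0 0.2;0 0 -30 0 0 7 0.2;0 0 0 0 0 7 0.2;0 0 0 0 0 7 0.2;0 0 0 0 0 7 0.2;0 0 0 0 0 7 0.2;0 0 0 0 0 7 0.2;0 0 0 0 0 7 0.2;0 0 0 0 0 7 0.2;0 0 0 0 0 7 0.2;0 0 0 0 0 7 0.2;0 0 0 0 0 7 0.2;0 0 0 0 0 7 0.2;0 0 0 0 0 7 0.2;0 0 0 0 0 4.2 0.2;0 0 0 0 0 0 0.2;0 0 0 0 0 0 0.2"}}

```text
clock: 30.15
ee_pos: [0.467, 0.0471, 0.1144]
tcp_rot: [-2.102, -2.335, 0.0]
force: [0.4, 0.2, 0.4]
width: 0.0349
gripper_force: 40.1
```

```bash
python3 - <<'E'
from h import *
p=T(0.0003,.0608); go(p[0],p[1],.075,6,15.4)
E
```

```text
at [0.467  0.0471 0.1144] t 30.1 shift [-23.5 112.1  39.4] turn [-0.  15.4  0. ]
```

Request:
{"fn": "servo_tool", "kwargs": {"series": "-6 28 0 0 0 0 0.2;-6 28 0 0 0 0 0.2;-6 28 0 0 0 0 0.2;-5.5 28 0 0 0 0 0.2;0 0 20 0 0 0 0.2;0 0 19.4 0 0 0 0.2;0 0 0 0 5 0 0.2;0 0 0 0 5 0 0.2;0 0 0 0 5.4 0 0.2;0 0 0 0 0 0 0.2;0 0 0 0 0 0 0.2"}}

```text
clock: 31.07
ee_pos: [0.5809, 0.0342, 0.0745]
tcp_rot: [-1.965, -2.176, -0.263]
force: [0.0, 0.3, -0.1]
width: 0.0343
gripper_force: 40.2
```

```bash
python3 - <<'E'
from rid import *
o=r.get_obs(); A=R.from_rotvec(o["tcp_rot"]).as_matrix(); print(o["width"],"tool x in world",A[:,0].round(3))
p=T(0.0003,.0608); go(p[0],p[1],.035,6,15.4)
im,m=shot("wrist","b3")
# held ridge: ridge top centre relative to TCP: 35 ahead (+off) along tool x, height above underside 10 -> tool z=16.3-10
xs=np.arange(.020,.050,.0002)
f=0
for yy in(-.008,0,.008):
    P=o["ee_pos"]+np.c_[xs,np.full(len(xs),yy),np.full(len(xs),.0063)]@A.T
    q=proj(m,P).astype(np.float32); f=f+cv2.remap(im,q[:,0][None],q[:,1][None],cv2.INTER_LINEAR)[0].min(1)/3
f=np.convolve(f,np.ones(30)/30,"same"); k=f[20:-20].argmin()+20; print("ridge at tool x",xs[k],"offset",xs[k]-.035,f[k])
print(ridges(im,m,[(.153,.018),(.128,.025)]))
cv2.imwrite("pics/b3c.png",im[60:420,80:480,::-1])
E
```

```text
0.034280608600446835 tool x in world [-0.098  0.96   0.264]
at [0.5809 0.0342 0.0745] t 31.1 shift [-9.2  0.2 38.5] turn [ 0.   0.1 -0.2]
ridge at tool x 0.036599999999999897 offset 0.0015999999999998932 137.33333333333337
[(np.float64(0.159), np.float64(122.0)), (np.float64(0.1272), np.float64(159.0))]
```

View pics/b3c.png

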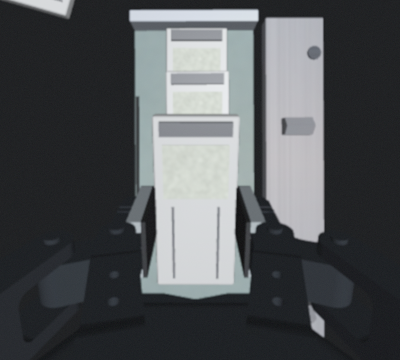

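Request:
{"fn": "servo_tool", "kwargs": {"series": "-4 0.2 13 0 0 0 0.2;-3 0 12 0 0 0 0.2;-2 0 7 0 0 0 0.2;-1 0 3.5 0 0 0 0.2;-0.5 0 1.5 0 0 0 0.2;0 0 0 0 0 0 0.2;0 0 0 0 0 0 0.2"}}

```text
clock: 31.7
ee_pos: [0.5814, 0.035, 0.0366]
tcp_rot: [-1.963, -2.176, -0.266]
force: [-0.4, -0.6, 0.1]
width: 0.0346
gripper_force: 40.2
```

```bash
python3 - <<'E'
from rid import *
o=r.get_obs(); print(o["force"],o["width"])
p=T(0.0003,.0592); go(p[0],p[1],.0345,6,15.4)
im,m=shot("wrist","b4"); cv2.imwrite("pics/b4c.png",im[60:420,80:480,::-1])
im,m=shot("scene","b4s"); cv2.imwrite("pics/b4s.png",cv2.resize(im[180:300,190:330],(700,600))[...,::-1])
a=cv2.imread("pics/b4c.png");b=cv2.resize(cv2.imread("pics/b4s.png"),(400,360)); cv2.imwrite("pics/b4.png",np.hstack([a,b]))
E
```

```text
[-0.3952646  -0.63926205  0.10610541] 0.03461269894249474
at [0.5814 0.035  0.0366] t 31.7 shift [-1.6 -0.4  1.7] turn [ 0.   0.  -0.1]
```

View pics/b4.png

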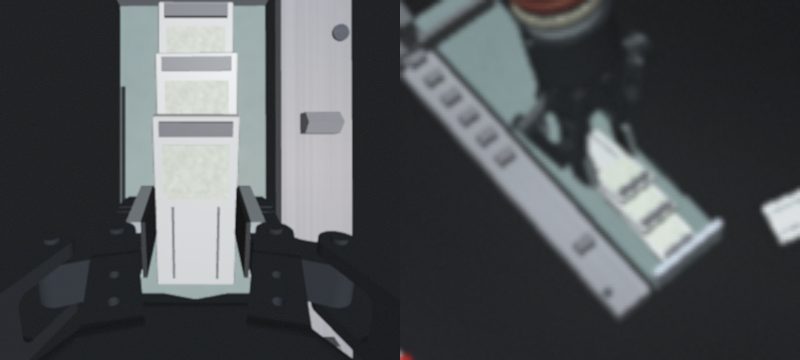

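Before release, m3 lies over m2 with its ridge showing, and m2's front end has tipped up as intended. I have now used up (and slightly passed) my picture-viewing allowance, so I'll verify numerically from here.

Request:
{"fn": "servo_tool", "kwargs": {"series": "-1.5 -0.3 1 0 0 0 0.2;0 0 0.8 0 0 0 0.2;0 0 0 0 0 0 0.2;0 0 0 0 0 0 0.2"}}

```text
clock: 32.13
ee_pos: [0.5811, 0.0339, 0.0344]
tcp_rot: [-1.963, -2.176, -0.265]
force: [-0.0, -0.2, -0.8]
width: 0.0348
gripper_force: 40.2
```

Request:
{"fn": "servo_tool", "kwargs": {"series": "0 0 0 0 0 0 0.5;0 0 0 0 0 0 0.5;0 0 0 0 0 0 0.5;0 0 0 0 0 0 0.5;0 0 -10 0 0 0 0.5;0 0 -25 0 0 0 0.5;0 0 -35 0 0 0 0.5;0 0 -35 0 0 0 0.5;0 0 0 0 0 0 0.5;0 0 0 0 0 0 0.5"}}

```text
clock: 32.97
ee_pos: [0.5862, 0.0052, 0.1397]
tcp_rot: [-1.967, -2.18, -0.271]
force: [0.2, -0.6, 0.4]
width: 0.0429
gripper_force: 0.0
```

```bash
python3 - <<'E'
from rid import *
im,m=shot("wrist","c3")
print("tilt hyp",ridges(im,m,[(.153,.018),(.1235,.0374),(.0963,.0374)]))
print("flat hyp",ridges(im,m,[(.128,.025),(.102,.032)]))
for n in("wrist",):
  for t in optics.silhouettes(n,"mailer1"): print(round(t["confidence"],2),t["bbox"],t["region"].sum())
im,m=shot("top","c3t"); Z,out=whites(im,m,box=(.36,.52,-.3,.35)); print(out)
go(.454,.160,.15,80)
E
```

```text
tilt hyp [(np.float64(0.159), np.float64(118.0)), (np.float64(0.1233), np.float64(163.0)), (np.float64(0.0957), np.float64(153.0))]
flat hyp [(np.float64(0.1266), np.float64(161.0)), (np.float64(0.0966), np.float64(152.0))]
0.97 [81.4, 0.0, 103.2, 74.4] 4657
0.91 [249.2, 146.2, 49.0, 109.9] 4847
0.88 [249.7, 112.1, 50.4, 35.3] 1777
0.77 [0.0, 289.7, 23.0, 73.8] 1338
0.75 [250.8, 78.6, 48.5, 31.6] 1473
[(array([453.7, 159.6]), 83.2, 40.7, -10.0), (array([453.8, 266.7]), 83.5, 40.6, -5.0)]
at [0.583  0.0065 0.1344] t 33.1 shift [ 164.1 -112.5   29.4] turn [  9.9 -13.3 -73.6]
```

Request:
{"fn": "servo_tool", "kwargs": {"series": "0 0 0 0 -5.1 0 0.55;0 0 0 0 -5.1 0 0.55;0 0 0 0 -5.2 0 0.55;33.2 -22.4 -3 0 0 0 0.55;33.2 -22.4 -3 0 0 0 0.55;33.2 -22.4 -3 0 0 0 0.55;33.2 -22.4 -3 0 0 0 0.55;33.2 -22.4 -3 0 0 0 0.55;0 0 0 0 0 -7 0.55;0 0 0 0 0 -7 0.55;0 0 0 0 0 -7 0.55;0 0 0 0 0 -7 0.55;0 0 0 0 0 -7 0.55;0 0 0 0 0 -7 0.55;0 0 0 0 0 -7 0.55;0 0 0 0 0 -7 0.55;0 0 0 0 0 -7 0.55;0 0 0 0 0 -7 0.55;0 0 0 0 0 -4 0.55;0 0 0 0 0 0 0.55"}}

```text
clock: 34.78
ee_pos: [0.4542, 0.1598, 0.1486]
tcp_rot: [-0.274, -3.126, 0.001]
force: [0.0, 1.1, 0.0]
width: 0.0471
gripper_force: 0.0
```

```bash
python3 m.py a6 .016; python3 - <<'E'
from rid import *
for n in("scene","top"):
    im,m=shot(n,"c3"+n)
    for z in(.02,.026,.032,.038): print(n,z,ridges(im,m,[(.1245,z),(.098,z)]))
E
```

```text
[(array([454.1, 160.5]), 81.1, 37.0, -10.1)]
at [0.4543 0.1598 0.1488] t 34.8 shift [-1.000e-01  8.000e-01  1.328e+02] turn [-0.1 -0.2 -0.1]
scene 0.02 [(np.float64(0.1187), np.float64(128.0)), (np.float64(0.092), np.float64(134.0))]
scene 0.026 [(np.float64(0.1211), np.float64(125.0)), (np.float64(0.0934), np.float64(127.0))]
scene 0.032 [(np.float64(0.1239), np.float64(126.0)), (np.float64(0.096), np.float64(126.0))]
scene 0.038 [(np.float64(0.1263), np.float64(126.0)), (np.float64(0.0988), np.float64(126.0))]
top 0.02 [(np.float64(0.1241), np.float64(169.0)), (np.float64(0.096), np.float64(166.0))]
top 0.026 [(np.float64(0.1239), np.float64(168.0)), (np.float64(0.096), np.float64(166.0))]
top 0.032 [(np.float64(0.1237), np.float64(168.0)), (np.float64(0.096), np.float64(166.0))]
top 0.038 [(np.float64(0.1235), np.float64(168.0)), (np.float64(0.096), np.float64(166.0))]
```

Request:
{"fn": "servo_tool", "kwargs": {"series": "1.2 0.8 35 0 0 0 0.55;0 0 35 0 0 0 0.55;0 0 30 0 0 0 0.55;0 0 20 0 0 0 0.55;0 0 8 0 0 0 0.5;0 0 6 0 0 0 0.5;0 0 1 0 0 0 0.5;0 0 0 0 0 0 0.5;0 0 0 0 0 0 0.5"}}

```text
clock: 35.68
ee_pos: [0.4556, 0.1611, 0.0169]
tcp_rot: [0.277, 3.127, 0.001]
force: [0.2, -0.4, -0.3]
width: 0.0428
gripper_force: 0.0
```

Request:
{"fn": "servo_tool", "kwargs": {"series": "0 0 1 0 0 0 0.5;0 0 0 0 0 0 0.5;0 0 0 0 0 0 0.2;0 0 0 0 0 0 0.2;0 0 0 0 0 0 0.2;0 0 0 0 0 0 0.2;0 0 0 0 0 0 0.2;0 0 0 0 0 0 0.2"}}

```text
clock: 36.35
ee_pos: [0.4559, 0.161, 0.0163]
tcp_rot: [0.276, 3.127, 0.001]
force: [-0.1, -0.1, 6.4]
width: 0.0348
gripper_force: 42.8
```

Request:
{"fn": "servo_tool", "kwargs": {"series": "0 0 -5 0 0 0 0.2;0 0 -25 0 0 0 0.2;0 0 -40 0 0 0 0.2;0 0 -30 0 0 7 0.2;0 0 0 0 0 7 0.2;0 0 0 0 0 7 0.2;0 0 0 0 0 7 0.2;0 0 0 0 0 7 0.2;0 0 0 0 0 7 0.2;0 0 0 0 0 7 0.2;0 0 0 0 0 7 0.2;0 0 0 0 0 7 0.2;0 0 0 0 0 7 0.2;0 0 0 0 0 4 0.2;0 0 0 0 0 0 0.2;0 0 0 0 0 0 0.2"}}

```text
clock: 37.68
ee_pos: [0.4542, 0.1608, 0.1146]
tcp_rot: [-2.102, -2.335, 0.0]
force: [0.1, -0.7, -1.2]
width: 0.0344
gripper_force: 40.0
```

```bash
cat > held.py <<'E'
import sys
from rid import *
o=r.get_obs(); A=R.from_rotvec(o["tcp_rot"]).as_matrix(); im,m=shot("wrist",sys.argv[1])
xs=np.arange(.020,.050,.0002); f=0
for yy in(-.008,0,.008):
    P=o["ee_pos"]+np.c_[xs,np.full(len(xs),yy),np.full(len(xs),.0063)]@A.T
    q=proj(m,P).astype(np.float32); f=f+cv2.remap(im,q[:,0][None],q[:,1][None],cv2.INTER_LINEAR)[0].min(1)/3
f=np.convolve(f,np.ones(30)/30,"same"); k=f[20:-20].argmin()+20; off=xs[k]-.035
print("offset",off.round(4),f[k].round(),"w",o["width"],"F",o["force"].round(1))
yr=float(sys.argv[2]); print("ridges on row",ridges(im,m,[(yr,.0374)]))
p=T(.0005,float(sys.argv[3])-off*.96); go(p[0],p[1],.0344,6,15.4)
E
python3 - <<'E'
from h import *
p=T(0.0005,.0334); go(p[0],p[1],.08,6)
E
```

```text
at [0.4542 0.1608 0.1146] t 37.7 shift [-165.3  113.1   34.6] turn [-0.  0.  0.]
```

Request:
{"fn": "servo_tool", "kwargs": {"series": "-33 22.6 0 0 0 0 0.2;-33 22.6 0 0 0 0 0.2;-33 22.6 0 0 0 0 0.2;-33 22.6 0 0 0 0 0.2;-33.3 22.7 0 0 0 0 0.2;0 0 17 0 5 0 0.2;0 0 17 0 5 0 0.2;0 0 0 0 5.4 0 0.2;0 0 0 0 0 0 0.2;0 0 0 0 0 0 0.2"}}

```text
clock: 38.52
ee_pos: [0.5837, 0.0085, 0.0802]
tcp_rot: [-1.965, -2.176, -0.263]
force: [0.6, 0.8, 0.4]
width: 0.0345
gripper_force: 40.1
```

```bash
python3 held.py b5 .0958 .0334
```

```text
offset 0.0012 138.0 w 0.03454591621725529 F [0.6 0.8 0.4]
ridges on row [(np.float64(0.0958), np.float64(153.0))]
at [0.584  0.0092 0.0809] t 38.6 shift [-14.3  -0.1  44.3] turn [ 0.1  0.1 -0.1]
```

Request:
{"fn": "servo_tool", "kwargs": {"series": "-5 0 15 0 0 0 0.2;-4 0 13 0 0 0 0.2;-3 0 9 0 0 0 0.2;-1.5 0 4 0 0 0 0.2;-0.8 0 2 0 0 0 0.2;0 0 0 0 0 0 0.2;0 0 0 0 0 0 0.2"}}

```text
clock: 39.15
ee_pos: [0.5843, 0.0072, 0.0357]
tcp_rot: [-1.963, -2.177, -0.266]
force: [-0.3, -0.2, -0.5]
width: 0.0345
gripper_force: 40.1
```

```bash
python3 - <<'E'
from h import *
print(r.get_obs()["force"]); p=T(.0005,.0322); go(p[0],p[1],.0344,6,15.4)
E
```

```text
[-0.26343905 -0.22342373 -0.50883885]
at [0.5843 0.0072 0.0357] t 39.1 shift [-0.5 -0.2  1.2] turn [ 0.1  0.  -0.1]
```

Request:
{"fn": "servo_tool", "kwargs": {"series": "-0.5 -0.2 1.2 0 0 0 0.2;0 0 0 0 0 0 0.2;0 0 0 0 0 0 0.2;0 0 0 0 0 0 0.5;0 0 0 0 0 0 0.5;0 0 0 0 0 0 0.5;0 0 0 0 0 0 0.5;0 0 -10 0 0 0 0.5;0 0 -25 0 0 0 0.5;0 0 -35 0 0 0 0.5;0 0 -35 0 0 0 0.5;0 0 0 0 0 0 0.5;0 0 0 0 0 0 0.5"}}

```text
clock: 40.23
ee_pos: [0.5889, -0.022, 0.1394]
tcp_rot: [-1.967, -2.18, -0.271]
force: [0.3, -0.5, -0.1]
width: 0.0426
gripper_force: 0.0
```

```bash
python3 - <<'E'
from rid import *
im,m=shot("wrist","c4")
print("tilt hyp",ridges(im,m,[(.1235,.0374),(.0958,.0374),(.0688,.0374)]))
im,m=shot("top","c4t"); Z,out=whites(im,m,box=(.36,.52,-.3,.35)); print(out)
o=r.get_obs(); d=np.array([.454,.267,.15])-o["ee_pos"]; print(o["ee_pos"],"flat shift",(d[:2]@ey).round(4),(d[:2]@ex).round(4),-d[2])
E
```

```text
tilt hyp [(np.float64(0.1229), np.float64(173.0)), (np.float64(0.0954), np.float64(172.0)), (np.float64(0.0682), np.float64(160.0))]
[(array([453.7, 266.7]), 83.4, 40.6, -5.4)]
[ 0.586302   -0.02078833  0.13515629] flat shift 0.3 -0.1015 -0.014843712073837362
```

Request:
{"fn": "servo_tool", "kwargs": {"series": "0 0 0 0 -5.1 0 0.55;0 0 0 0 -5.1 0 0.55;0 0 0 0 -5.2 0 0.55;33.3 -11.3 -1.7 0 0 0 0.55;33.3 -11.3 -1.7 0 0 0 0.55;33.3 -11.3 -1.7 0 0 0 0.55;33.3 -11.3 -1.7 0 0 0 0.55;33.3 -11.3 -1.7 0 0 0 0.55;33.3 -11.3 -1.7 0 0 0 0.55;33.3 -11.3 -1.7 0 0 0 0.55;33.3 -11.3 -1.7 0 0 0 0.55;33.3 -11.3 -1.7 0 0 0 0.55;0 0 0 0 0 -7 0.55;0 0 0 0 0 -7 0.55;0 0 0 0 0 -7 0.55;0 0 0 0 0 -7 0.55;0 0 0 0 0 -7 0.55;0 0 0 0 0 -7 0.55;0 0 0 0 0 -7 0.55;0 0 0 0 0 -7 0.55"}}

```text
clock: 42.0
ee_pos: [0.4532, 0.2666, 0.1482]
tcp_rot: [-0.752, -3.047, 0.004]
force: [0.3, 0.6, 0.5]
width: 0.0468
gripper_force: 0.0
```

Request:
{"fn": "servo_tool", "kwargs": {"series": "0 0 0 0 0 -7 0.55;0 0 0 0 0 -7 0.55;0 0 0 0 0 -7 0.55;0 0 0 0 0 -2 0.55;0 0 0 0 0 0 0.55;0 0 0 0 0 0 0.55"}}

```text
clock: 42.5
ee_pos: [0.4536, 0.2666, 0.1489]
tcp_rot: [-0.141, -3.136, 0.002]
force: [-0.5, 0.2, 1.2]
width: 0.0467
gripper_force: 0.0
```

```bash
python3 m.py a7 .016; python3 - <<'E'
from rid import *
im,m=shot("top","c4u")
print(ridges(im,m,[(.153,.018),(.1235,.0374),(.0958,.0374),(.0688,.0374)]))
for n in ("scene",):
    im,m=shot(n,"c4s")
    for z in(.026,.032,.038): print(z,ridges(im,m,[(.1235,z),(.096,z),(.069,z)]))
E
```

```text
[(array([454.1, 267.8]), 81.3, 37.5, -5.2)]
at [0.4539 0.2667 0.1492] t 42.5 shift [ -0.4   1.3 133.2] turn [-0.1 -0.1  0. ]
[(np.float64(0.1552), np.float64(189.0)), (np.float64(0.1235), np.float64(169.0)), (np.float64(0.096), np.float64(166.0)), (np.float64(0.0686), np.float64(163.0))]
0.026 [(np.float64(0.1213), np.float64(125.0)), (np.float64(0.0934), np.float64(127.0)), (np.float64(0.0656), np.float64(127.0))]
0.032 [(np.float64(0.1239), np.float64(126.0)), (np.float64(0.096), np.float64(126.0)), (np.float64(0.0686), np.float64(127.0))]
0.038 [(np.float64(0.1263), np.float64(126.0)), (np.float64(0.0988), np.float64(126.0)), (np.float64(0.0714), np.float64(127.0))]
```

Request:
{"fn": "servo_tool", "kwargs": {"series": "1 1 35 0 0 0 0.55;0 0 35 0 0 0 0.55;0 0 30 0 0 0 0.55;0 0 20 0 0 0 0.55;0 0 8 0 0 0 0.5;0 0 6 0 0 0 0.5;0 0 2 0 0 0 0.5;0 0 0 0 0 0 0.5;0 0 0 0 0 0 0.5"}}

```text
clock: 43.4
ee_pos: [0.4551, 0.2685, 0.0161]
tcp_rot: [0.14, 3.136, 0.002]
force: [-0.5, -0.4, 1.0]
width: 0.0429
gripper_force: 0.0
```

Request:
{"fn": "servo_tool", "kwargs": {"series": "0 0 0.3 0 0 0 0.5;0 0 0 0 0 0 0.2;0 0 0 0 0 0 0.2;0 0 0 0 0 0 0.2;0 0 0 0 0 0 0.2;0 0 0 0 0 0 0.2;0 0 0 0 0 0 0.2"}}

```text
clock: 43.98
ee_pos: [0.4554, 0.2685, 0.0163]
tcp_rot: [0.14, 3.135, 0.002]
force: [-0.6, -1.3, 5.8]
width: 0.0343
gripper_force: 42.9
```

Request:
{"fn": "servo_tool", "kwargs": {"series": "0 0 -5 0 0 0 0.2;0 0 -25 0 0 0 0.2;0 0 -40 0 0 0 0.2;0 0 -30 0 0 7 0.2;0 0 0 0 0 7 0.2;0 0 0 0 0 7 0.2;0 0 0 0 0 7 0.2;0 0 0 0 0 7 0.2;0 0 0 0 0 7 0.2;0 0 0 0 0 7 0.2;0 0 0 0 0 7 0.2;0 0 0 0 0 7 0.2;0 0 0 0 0 7 0.2;0 0 0 0 0 7 0.2;0 0 0 0 0 2.1 0.2;0 0 0 0 0 0 0.2;0 0 0 0 0 0 0.2"}}

```text
clock: 45.4
ee_pos: [0.4536, 0.2679, 0.1143]
tcp_rot: [-2.105, -2.332, 0.0]
force: [-0.2, -0.2, -0.3]
width: 0.0345
gripper_force: 40.1
```

```bash
python3 - <<'E'
from h import *
p=T(0.0005,.0058); go(p[0],p[1],.08,6); o=r.get_obs(); print(o["width"],o["force"])
E
```

```text
at [0.4536 0.2679 0.1143] t 45.4 shift [-299.2  103.2   34.3] turn [-0.  -0.  -0.1]
0.03449364072442973 [-0.21118631 -0.2065508  -0.29231298]
```

Request:
{"fn": "servo_tool", "kwargs": {"series": "-33.2 11.5 0 0 0 0 0.2;-33.2 11.5 0 0 0 0 0.2;-33.2 11.5 0 0 0 0 0.2;-33.2 11.5 0 0 0 0 0.2;-33.2 11.5 0 0 0 0 0.2;-33.2 11.5 0 0 0 0 0.2;-33.2 11.5 0 0 0 0 0.2;-33.2 11.5 0 0 0 0 0.2;-33.2 11.5 0 0 0 0 0.2;0 0 17 0 5 0 0.2;0 0 17 0 5 0 0.2;0 0 0 0 5.4 0 0.2;0 0 0 0 0 0 0.2;0 0 0 0 0 0 0.2"}}

```text
clock: 46.57
ee_pos: [0.5868, -0.0184, 0.08]
tcp_rot: [-1.967, -2.174, -0.264]
force: [0.9, 0.2, -0.1]
width: 0.0345
gripper_force: 40.1
```

```bash
python3 held.py b6 .0686 .0058
```

```text
offset 0.0006 137.0 w 0.03448401247708734 F [ 0.9  0.2 -0.1]
ridges on row [(np.float64(0.0744), np.float64(189.0))]
at [ 0.5871 -0.0177  0.0807] t 46.6 shift [-14.2  -0.4  44.1] turn [ 0.1  0.1 -0.2]
```

```bash
python3 - <<'E'
from rid import *
im=cv2.imread("pics/b6.png"); m=optics.camera_model("wrist")
for z in(.0374,.018):
    ys=np.arange(.04,.165,.001); P=np.array([np.r_[T(0,y),z] for y in ys]); p=proj(m,P).astype(np.float32)
    f=cv2.remap(im,p[:,0][None],p[:,1][None],cv2.INTER_LINEAR)[0].min(1); print(z,list(zip((ys*1000).round().astype(int).tolist(),f.tolist())))
im,m=shot("top","d1"); print(ridges(im,m,[(.153,.018),(.1235,.0374),(.0958,.0374),(.0688,.0374)]))
im,m=shot("scene","d1s"); print(ridges(im,m,[(.1235,.032),(.096,.032),(.069,.032)]))
E
```

```text
0.0374 [(40, 217), (41, 181), (42, 137), (43, 138), (44, 138), (45, 138), (46, 139), (47, 139), (48, 137), (49, 123), (50, 198), (51, 215), (52, 190), (53, 154), (54, 199), (55, 212), (56, 212), (57, 213), (58, 213), (59, 212), (60, 211), (61, 209), (62, 210), (63, 212), (64, 213), (65, 213), (66, 210), (67, 207), (68, 208), (69, 209), (70, 209), (71, 214), (72, 224), (73, 225), (74, 226), (75, 199), (76, 154), (77, 152), (78, 153), (79, 153), (80, 153), (81, 173), (82, 221), (83, 205), (84, 205), (85, 211), (86, 210), (87, 209), (88, 209), (89, 220), (90, 228), (91, 228), (92, 228), (93, 203), (94, 161), (95, 159), (96, 160), (97, 160), (98, 160), (99, 176), (100, 221), (101, 210), (102, 208), (103, 210), (104, 211), (105, 210), (106, 208), (107, 210), (108, 211), (109, 211), (110, 212), (111, 209), (112, 208), (113, 208), (114, 209), (115, 209), (116, 220), (117, 230), (118, 231), (119, 232), (120, 215), (121, 154), (122, 163), (123, 165), (124, 165), (125, 165), (126, 165), (127, 184), (128, 220), (129, 206), (130, 211), (131, 212), (132, 211), (133, 210), (134, 211), (135, 211), 
[... 1340 characters left out ...]
, (130, 151), (131, 163), (132, 165), (133, 165), (134, 165), (135, 166), (136, 167), (137, 202), (138, 219), (139, 204), (140, 211), (141, 212), (142, 211), (143, 210), (144, 211), (145, 210), (146, 212), (147, 217), (148, 219), (149, 219), (150, 210), (151, 140), (152, 82), (153, 125), (154, 138), (155, 137), (156, 136), (157, 137), (158, 130), (159, 102), (160, 89), (161, 39), (162, 0), (163, 0), (164, 0)]
[(np.float64(0.1552), np.float64(189.0)), (np.float64(0.1235), np.float64(168.0)), (np.float64(0.096), np.float64(167.0)), (np.float64(0.0746), np.float64(174.0))]
[(np.float64(0.1239), np.float64(125.0)), (np.float64(0.0962), np.float64(126.0)), (np.float64(0.0748), np.float64(130.0))]
```

m4 has been knocked toward the fence: its ridge is at 78.5 mm, where it was 68.5. I'll measure its full pose before mending.

```bash
cat > bars.py <<'E'
from h import *
def bars(im,m,z=.0374,y0=.02,y1=.165,thr=188,lo=95):
    """grey ridge bars at height z: tray x,y of centre (mm), length, width, yaw of bar relative to tray x"""
    s=4000; xs=np.arange(-.03,.03,1/s); ys=np.arange(y0,y1,1/s); X,Y=np.meshgrid(xs,ys)
    P=np.c_[O+X.reshape(-1,1)*ex+Y.reshape(-1,1)*ey,np.full(X.size,z)]; p=proj(m,P).astype(np.float32)
    Z=cv2.remap(im,p[:,0].reshape(X.shape),p[:,1].reshape(X.shape),cv2.INTER_LINEAR).astype(int)
    sat=Z.max(2)-Z.min(2); w=((Z.min(2)<thr)&(Z.min(2)>lo)&(sat<14)).astype(np.uint8); w=cv2.morphologyEx(w,cv2.MORPH_OPEN,np.ones((9,9)))
    n,l,st,c=cv2.connectedComponentsWithStats(w)
    for i in range(1,n):
        v,u=np.nonzero(l==i); q=rects(np.c_[xs[u],ys[v]])
        if 20<q[1]<40 and 3<q[2]<12: print("  bar",q)
E
python3 - <<'E'
from bars import *
m=optics.camera_model("wrist")
bars(cv2.imread("pics/b6.png"),m)
print("c4 for ref / top"); 
mt=optics.camera_model("top"); bars(cv2.imread("pics/d1.png"),mt,thr=190)
go(*( T(-.105,.06)),.08,6)
E
```

```text
bar (array([27. , 35.9]), 31.8, 5.5, -90.0)
  bar (array([25. , 64.9]), 25.8, 9.5, -90.0)
  bar (array([ 2. , 79.2]), 30.1, 6.0, 1.9)
  bar (array([ 0.7, 97.4]), 29.5, 5.7, 0.0)
  bar (array([  1.5, 124.9]), 29.5, 6.7, 0.0)
  bar (array([  1.1, 145.7]), 27.2, 6.0, 0.0)
c4 for ref / top
  bar (array([-0.1, 96.9]), 30.3, 10.7, 1.1)
  bar (array([-23. , 138.6]), 25.3, 3.4, -89.1)
at [ 0.5873 -0.0168  0.0813] t 46.7 shift [  49.5 -106.3   14.7] turn [  0.1 -15.3  -0.1]
```

Request:
{"fn": "servo_tool", "kwargs": {"series": "0 0 -10 0 -5.1 0 0.2;0 0 0 0 -5.1 0 0.2;0 0 0 0 -5.2 0 0.2;13 -26.5 0 0 0 0 0.2;13 -26.5 0 0 0 0 0.2;13 -26.5 0 0 0 0 0.2;13 -26.5 0 0 0 0 0.2;0 0 30 0 0 0 0.2;0 0 25 0 0 0 0.2;0 0 10 0 0 0 0.2;0 0 0 0 0 0 0.2;0 0 0 0 0 0 0.2"}}

```text
clock: 47.72
ee_pos: [0.4766, 0.0214, 0.0254]
tcp_rot: [2.105, 2.332, -0.0]
force: [0.5, 0.6, -0.8]
width: 0.0347
gripper_force: 40.2
```

Request:
{"fn": "servo_tool", "kwargs": {"series": "0 0 5 0 0 0 0.2;0 0 3.5 0 0 0 0.2;0 0 0 0 0 0 0.2;0 0 0 0 0 0 0.5;0 0 0 0 0 0 0.5;0 0 0 0 0 0 0.5;0 0 0 0 0 0 0.5;0 0 -20 0 0 0 0.5;0 0 -40 0 0 0 0.5;0 0 -35 0 0 0 0.5;0 0 0 0 0 0 0.5;0 0 0 0 0 0 0.5"}}

```text
clock: 48.72
ee_pos: [0.4786, 0.0208, 0.1147]
tcp_rot: [2.103, 2.327, 0.006]
force: [0.2, -0.1, 0.4]
width: 0.0427
gripper_force: 0.0
```

```bash
python3 - <<'E'
from h import *
go(*T(.0012,.0323),.0765,6); o=r.get_obs(); print(o["width"],o["gripper_force"])
im,m=shot("top","d2"); Z,out=whites(im,m,box=(.42,.53,-.06,.1)); print(out)
E
```

```text
at [0.4786 0.0208 0.1147] t 48.7 shift [-24.1 104.1  39. ] turn [ 0.4  0.1 -0.2]
0.042664512785925895 0.0
[]
```

Request:
{"fn": "servo_tool", "kwargs": {"series": "-8.4 26 1 0 0 0 0.5;-8.3 26 1 0 0 0 0.5;-8.3 26 1 0 0 0 0.5;-8.3 26 1 0 0 0 0.5;0 0 0 0 5 0 0.5;0 0 0 0 5 0 0.5;0 0 0 0 5.4 0 0.5;0 0 0 0 0 0 0.5;0 0 0 0 0 0 0.5;0 0 0 0 0 0 0.5"}}

```text
clock: 49.6
ee_pos: [0.5823, -0.0013, 0.1061]
tcp_rot: [-1.965, -2.173, -0.262]
force: [-0.7, -0.3, -0.0]
width: 0.0427
gripper_force: 0.0
```

```bash
python3 - <<'E'
from bars import *
im,m=shot("wrist","d3"); bars(im,m,.0374); print("z40"); bars(im,m,.04)
a=np.array([.0012,.0429]); go(*T(*a),.0379,6,15.4)
Z,out=whites(im,m,box=(.42,.53,-.06,.1)); print(out)
E
```

```text
bar (array([ 1.5, 77.4]), 30.1, 6.5, 1.6)
  bar (array([ 0.1, 95.6]), 29.2, 5.8, 0.0)
  bar (array([  1., 123.]), 29.0, 6.0, 0.0)
  bar (array([  0.5, 145.6]), 27.0, 7.8, 0.0)
z40
  bar (array([ 1.4, 77.1]), 29.8, 6.4, 1.6)
  bar (array([ 0.2, 95.1]), 29.0, 5.8, 0.0)
  bar (array([  0.9, 122. ]), 28.8, 6.0, 0.0)
  bar (array([  0.6, 144.5]), 26.7, 7.5, 0.0)
at [ 0.5825 -0.001   0.1067] t 49.6 shift [-0.3  3.2 71.2] turn [-0.   0.  -0.2]
[(array([477.1,  21.1]), 80.2, 36.8, -84.5)]
```

Request:
{"fn": "servo_tool", "kwargs": {"series": "-0.6 4.2 20 0 0 -1.6 0.5;-0.7 0 20 0 0 0 0.5;0 0 15 0 0 0 0.5;0 0 10 0 0 0 0.5;0 0 4 0 0 0 0.5;0 0 0 0 0 0 0.5;0 0 0 0 0 0 0.5"}}

```text
clock: 50.23
ee_pos: [0.5861, 0.016, 0.0413]
tcp_rot: [-1.935, -2.204, -0.27]
force: [0.4, 0.2, 0.8]
width: 0.0429
gripper_force: 0.0
```

```bash
python3 - <<'E'
from bars import *
im,m=shot("wrist","d4"); bars(im,m,.04); print(r.get_obs()["force"])
go(*T(.0022,.0418),.0379,7.6,15.4)
E
```

```text
bar (array([ 1.5, 77.3]), 29.7, 6.6, 1.5)
  bar (array([ 0.2, 95.4]), 29.0, 5.7, 0.0)
  bar (array([  1. , 122.1]), 29.0, 6.2, 0.0)
  bar (array([  0.9, 143.4]), 25.8, 5.8, 0.0)
[-0.07067743  0.53761418  1.28321351]
at [0.5865 0.0157 0.0418] t 50.3 shift [ 0.2 -1.6  4.1] turn [ 0.6  0.1 -0.1]
```

Request:
{"fn": "servo_tool", "kwargs": {"series": "0 -1 2 0 0 0 0.5;0 0 1.7 0 0 0 0.5;0 0 0 0 0 0 0.5;0 0 0 0 0 0 0.42;0 0 -0.4 0 0 0 0.2;0 0 -0.4 0 0 0 0.2;0 0 0 0 0 0 0.2;0 0 0 0 0 0 0.2;0 0 0 0 0 0 0.2"}}

```text
clock: 51.03
ee_pos: [0.5845, 0.0164, 0.0377]
tcp_rot: [-1.935, -2.203, -0.27]
force: [-0.9, -0.3, -0.0]
width: 0.0343
gripper_force: 40.0
```

```bash
python3 - <<'E'
from bars import *
im,m=shot("wrist","d5"); bars(im,m,.04); o=r.get_obs(); print(o["force"],o["width"],o["ee_pos"],((o["ee_pos"][:2]-O)@ey).round(4))
E
```

```text
bar (array([ 0.9, 77.3]), 29.9, 6.5, 1.3)
  bar (array([ 0.2, 95.4]), 29.0, 5.8, 0.0)
  bar (array([  1. , 122.1]), 28.5, 6.2, 0.0)
  bar (array([  0.6, 143.1]), 25.8, 5.8, 0.0)
[ 1.68629674 -0.07390554 -0.91250713] 0.03474628004468863 [0.58450934 0.01644795 0.03771417] 0.0415
```

Request:
{"fn": "servo_tool", "kwargs": {"series": "0 0 -2 0 0 0 0.2;0 0 -3 0 0 0 0.2;-4.6 -0.7 0 0 0 0.8 0.2;-4.6 -0.6 0 0 0 0.7 0.2;0 0 0 0 0 0 0.2;0 0 0 0 0 0 0.2"}}

```text
clock: 51.58
ee_pos: [0.5844, 0.0057, 0.04]
tcp_rot: [-1.964, -2.175, -0.266]
force: [1.5, 0.4, -0.7]
width: 0.0345
gripper_force: 40.0
```

```bash
python3 - <<'E'
from bars import *
im,m=shot("wrist","d6"); bars(im,m,.0374);print("held");bars(im,m,.0374+.005,y0=.05,y1=.08); o=r.get_obs(); print(o["force"],o["width"],o["ee_pos"],((o["ee_pos"][:2]-O)@ey).round(4),((o["ee_pos"][:2]-O)@ex).round(4))
go(*T(.0005,.0330),.0348,6,15.4)
E
```

```text
bar (array([ 0.6, 67. ]), 30.7, 6.5, 0.0)
  bar (array([ 0.2, 95.6]), 29.5, 5.7, 0.0)
  bar (array([  0.9, 122.9]), 29.2, 6.8, 0.0)
  bar (array([  0.8, 143.4]), 26.5, 5.8, 0.0)
held
  bar (array([ 0.6, 66.6]), 29.8, 6.2, 0.0)
[-0.14890503  0.17586527 -0.82968662] 0.03442496100957187 [0.58443301 0.00591702 0.04001652] 0.031 0.0007
at [0.5844 0.0059 0.04  ] t 51.6 shift [ 0.5 -0.2  5.6] turn [ 0.  -0.  -0.1]
```

Request:
{"fn": "servo_tool", "kwargs": {"series": "0.5 -0.2 2.5 0 0 0 0.2;0 0 1.5 0 0 0 0.2;0 0 0.8 0 0 0 0.2;0 0 0 0 0 0 0.2;0 0 0 0 0 0 0.2;0 0 0 0 0 0 0.5;0 0 0 0 0 0 0.5;0 0 0 0 0 0 0.5;0 0 0 0 0 0 0.5;0 0 -10 0 0 0 0.5;0 0 -25 0 0 0 0.5;0 0 -35 0 0 0 0.5;0 0 -10 0 0 0 0.5;0 0 0 0 0 0 0.5;0 0 0 0 0 0 0.5"}}

```text
clock: 52.88
ee_pos: [0.5868, -0.0135, 0.1137]
tcp_rot: [-1.964, -2.177, -0.267]
force: [-0.0, 0.2, -0.1]
width: 0.0425
gripper_force: 0.0
```

```bash
python3 - <<'E'
from bars import *
im,m=shot("wrist","d7"); bars(im,m,.0374); 
Z,out=whites(im,m,box=(.42,.53,-.06,.1)); print(out)
o=r.get_obs(); d=np.r_[T(-.105,.06),.13]-o["ee_pos"]; print(o["ee_pos"])
for c,*_ in out:
    if 450<c[0]<500: d=np.r_[c/1000,.13]-o["ee_pos"]; print("flat shift",(d[:2]@ey).round(4),(d[:2]@ex).round(4),-d[2])
E
```

```text
bar (array([23.8, 64.3]), 30.0, 11.9, -89.4)
  bar (array([ 0.5, 68.6]), 29.5, 6.2, 0.0)
  bar (array([ 0.1, 95.5]), 29.2, 5.5, 0.0)
  bar (array([  1. , 122.9]), 29.0, 6.2, 0.0)
  bar (array([  0.9, 144.6]), 27.2, 7.7, 0.0)
[(array([477.1,  21.2]), 80.3, 36.7, -84.3)]
[ 0.58571506 -0.01310591  0.11207421]
flat shift 0.0455 -0.1044 -0.01792579141091538
```

Request:
{"fn": "servo_tool", "kwargs": {"series": "0 0 -10 0 -5.1 0 0.5;0 0 -8 0 -5.1 0 0.5;0 0 0 0 -5.2 0 0.5;11.4 -26.1 0 0 0 0 0.5;11.4 -26.1 0 0 0 0 0.5;11.4 -26.1 0 0 0 0 0.5;11.4 -26.1 0 0 0 0 0.5;0 0 30 0 0 0 0.5;0 0 30 0 0 0 0.5;0 0 20 0 0 0 0.5;0 0 0 0 0 0 0.5;0 0 0 0 0 0 0.5"}}

```text
clock: 53.93
ee_pos: [0.4757, 0.0178, 0.0477]
tcp_rot: [-2.101, -2.329, 0.005]
force: [-0.5, 0.0, 0.6]
width: 0.043
gripper_force: 0.0
```

```bash
python3 - <<'E'
from h import *
im,m=shot("wrist","d8"); Z,out=whites(im,m,box=(.42,.53,-.06,.1)); print(out)
go(.4771,.0212,.016,5.7)
E
```

```text
[(array([476.9,  21.2]), 80.3, 36.2, -84.3)]
at [0.4775 0.0176 0.0496] t 54.0 shift [ 3.7  0.  33.6] turn [-0.1 -0.   0.2]
```

Request:
{"fn": "servo_tool", "kwargs": {"series": "3 0 15 0 0 0 0.5;0.5 0 12 0 0 0 0.5;0 0 5 0 0 0 0.5;0 0 1 0 0 0 0.5;0 0 0 0 0 0 0.5;0 0 0 0 0 0 0.5"}}

```text
clock: 54.48
ee_pos: [0.4789, 0.0207, 0.0185]
tcp_rot: [2.103, 2.331, 0.002]
force: [-0.4, -0.5, 0.4]
width: 0.0429
gripper_force: 0.0
```

Request:
{"fn": "servo_tool", "kwargs": {"series": "0 -1.6 1.2 0 0 0 0.5;0 0 1.2 0 0 0 0.5;0 0 0 0 0 0 0.5;0 0 0 0 0 0 0.2;0 0 0 0 0 0 0.2;0 0 0 0 0 0 0.2;0 0 0 0 0 0 0.2;0 0 0 0 0 0 0.2;0 0 0 0 0 0 0.2"}}

```text
clock: 55.23
ee_pos: [0.4773, 0.0205, 0.0163]
tcp_rot: [2.103, 2.332, 0.002]
force: [-0.3, -1.2, 6.1]
width: 0.0349
gripper_force: 43.3
```

Request:
{"fn": "servo_tool", "kwargs": {"series": "0 0 -5 0 0 0 0.2;0 0 -25 0 0 0 0.2;0 0 -40 0 0 0 0.2;0 0 -25 0 0 0 0.2;0 0 0 0 0 0 0.2;0 0 0 0 0 0 0.2"}}

```text
clock: 55.73
ee_pos: [0.4776, 0.0205, 0.112]
tcp_rot: [2.102, 2.33, 0.005]
force: [0.1, -0.2, -0.5]
width: 0.0345
gripper_force: 40.1
```

```bash
python3 - <<'E'
from h import *
p=T(0.0005,.0058); go(p[0],p[1],.08,6); o=r.get_obs(); print(o["width"],o["force"])
E
```

```text
at [0.4776 0.0205 0.112 ] t 55.7 shift [-50.7 104.5  32.6] turn [ 0.3  0.1 -0.1]
0.03450008072702025 [ 0.06918176 -0.18112622 -0.54328441]
```

Request:
{"fn": "servo_tool", "kwargs": {"series": "-12.7 26.1 0 0 0 0 0.2;-12.7 26.1 0 0 0 0 0.2;-12.7 26.1 0 0 0 0 0.2;-12.6 26.1 0 0 0 0 0.2;0 0 16 0 5 0 0.2;0 0 16 0 5 0 0.2;0 0 0 0 5.4 0 0.2;0 0 0 0 0 0 0.2;0 0 0 0 0 0 0.2"}}

```text
clock: 56.48
ee_pos: [0.5839, -0.0184, 0.0757]
tcp_rot: [-1.965, -2.172, -0.261]
force: [-0.3, -0.7, -0.3]
width: 0.0347
gripper_force: 40.2
```

```bash
python3 held.py b7 .0686 .0059; python3 - <<'E'
from bars import *
bars(cv2.imread("pics/b7.png"),optics.camera_model("wrist"))
E
```

```text
offset 0.0012 138.0 w 0.03466579906187573 F [-0.3 -0.7 -0.3]
ridges on row [(np.float64(0.0686), np.float64(154.0))]
at [ 0.5844 -0.0178  0.0768] t 56.5 shift [-13.8   2.4  40.1] turn [-0.1  0.1 -0.2]
  bar (array([25.1, 36.9]), 33.8, 9.2, -90.0)
  bar (array([-1.8, 46. ]), 39.5, 8.5, 0.0)
  bar (array([24. , 66.8]), 31.0, 11.5, -90.0)
  bar (array([ 1.1, 69.1]), 29.8, 5.8, 0.0)
  bar (array([ 0.8, 96.2]), 29.5, 6.0, 0.0)
  bar (array([  1.6, 123.6]), 29.2, 6.8, 0.0)
  bar (array([  1., 144.]), 27.0, 5.5, 0.0)
```

Request:
{"fn": "servo_tool", "kwargs": {"series": "-5 2.4 14 0 0 0 0.2;-4 0 12 0 0 0 0.2;-3 0 8 0 0 0 0.2;-1 0 3.5 0 0 0 0.2;-0.5 0 1.4 0 0 0 0.2;0 0 0 0 0 0 0.2;0 0 0 0 0 0 0.2"}}

```text
clock: 57.12
ee_pos: [0.5881, -0.02, 0.0374]
tcp_rot: [-1.963, -2.177, -0.266]
force: [0.5, -1.6, -0.4]
width: 0.0347
gripper_force: 40.2
```

```bash
python3 - <<'E'
from bars import *
print(r.get_obs()["force"]); go(*T(.0005,.0059-.0012),.0344,6,15.4)
im,m=shot("wrist","b8"); bars(im,m)
E
```

```text
[ 0.46747501 -1.57152433 -0.39102764]
at [ 0.5881 -0.02    0.0374] t 57.1 shift [-0.9 -1.1  2.8] turn [ 0.1  0.  -0.1]
  bar (array([ 1.6, 41.4]), 30.8, 6.8, 0.0)
  bar (array([ 0.5, 68.4]), 29.5, 5.7, 0.0)
  bar (array([ 0.1, 95.2]), 29.2, 6.5, 0.0)
```

Request:
{"fn": "servo_tool", "kwargs": {"series": "-0.5 -1.1 1.5 0 0 0 0.2;-0.4 0 1.2 0 0 0 0.2;0 0 0 0 0 0 0.2;0 0 0 0 0 0 0.2;0 0 0 0 0 0 0.5;0 0 0 0 0 0 0.5;0 0 0 0 0 0 0.5;0 0 0 0 0 0 0.5;0 0 -10 0 0 0 0.5;0 0 -25 0 0 0 0.5;0 0 -35 0 0 0 0.5;0 0 -35 0 0 0 0.5;0 0 0 0 0 0 0.5;0 0 0 0 0 0 0.5"}}

```text
clock: 58.33
ee_pos: [0.5918, -0.0494, 0.1395]
tcp_rot: [-1.967, -2.181, -0.271]
force: [-0.6, -0.3, -0.4]
width: 0.0429
gripper_force: 0.0
```

```bash
python3 - <<'E'
from bars import *
im,m=shot("wrist","c5"); bars(im,m)
im,m=shot("scene","c5s")
o=r.get_obs(); d=np.r_[T(.060,-.153),.12]-o["ee_pos"]; print(o["ee_pos"],"flat shift",(d[:2]@ey).round(4),(d[:2]@ex).round(4),-d[2])
E
```

```text
bar (array([ 0.1, 40.5]), 29.3, 5.9, -0.7)
  bar (array([ 0.4, 68.2]), 28.8, 5.5, 0.0)
  bar (array([ 0.1, 95. ]), 28.7, 6.0, 0.0)
  bar (array([  0.9, 122.5]), 28.8, 6.5, 0.0)
  bar (array([  0.7, 142.9]), 27.6, 8.1, -0.7)
[ 0.58923542 -0.04812027  0.13516287] flat shift -0.1298 0.0602 0.015162865077389759
```

The row is sound: ridges at 154, 122.5, 95, 68 and 40.5 mm, and the tail end at about 191 mm from the fence. The 0.134 notch puts the blade at 194 ± 2 mm, so it clears. Now the stop.

Request:
{"fn": "servo_tool", "kwargs": {"series": "0 0 0 0 -5.1 0 0.6;0 0 0 0 -5.1 0 0.6;0 0 0 0 -5.2 0 0.6;-32.4 15 0 0 0 0 0.6;-32.4 15 0 0 0 0 0.6;-32.4 15 0 0 0 0 0.6;-32.4 15 0 0 0 0 0.6;0 0 15 0 0 0 0.6;0 0 0 0 0 0 0.6;0 0 0 0 0 0 0.6"}}

```text
clock: 59.27
ee_pos: [0.6604, -0.1697, 0.1167]
tcp_rot: [-2.1, -2.328, 0.003]
force: [-0.7, -0.1, -0.5]
width: 0.0515
gripper_force: 0.0
```

```bash
python3 - <<'E'
from bars import *
im,m=shot("wrist","e1"); go(*T(.060,-.153),.0535,6)
for x in(-.01,0,.01): # blade top z=.032: profile along y, brightness
    ys=np.arange(-.15,-.125,.001); p=proj(m,np.array([np.r_[T(x,y),.032] for y in ys])).astype(np.float32)
    print(cv2.remap(im,p[:,0][None],p[:,1][None],cv2.INTER_LINEAR)[0].min(1).tolist())
# fin top z=.07: across x at y=-.153
xs=np.arange(.045,.076,.001); p=proj(m,np.array([np.r_[T(x,-.15),.07] for x in xs])).astype(np.float32); print(cv2.remap(im,p[:,0][None],p[:,1][None],cv2.INTER_LINEAR)[0].min(1).tolist())
E
```

```text
at [ 0.6609 -0.1695  0.1179] t 59.3 shift [-1.8  1.8 64.4] turn [-0.2 -0.1 -0.1]
[176, 176, 176, 176, 176, 171, 166, 165, 165, 165, 164, 138, 81, 69, 70, 103, 163, 178, 177, 177, 176, 177, 177, 176, 176]
[177, 177, 177, 178, 178, 173, 168, 168, 168, 168, 167, 139, 80, 70, 70, 103, 160, 176, 176, 177, 177, 178, 178, 178, 179]
[178, 178, 178, 178, 179, 175, 170, 170, 170, 170, 169, 140, 81, 71, 70, 104, 164, 179, 179, 178, 179, 179, 180, 180, 180]
[45, 98, 179, 174, 174, 174, 175, 149, 119, 157, 170, 172, 173, 175, 177, 178, 179, 180, 180, 180, 167, 137, 164, 179, 179, 179, 179, 180, 166, 76, 43]
```

Request:
{"fn": "servo_tool", "kwargs": {"series": "-2.5 1.8 24 0 0 0 0.6;0 0 22 0 0 0 0.6;0 0 18 0 0 0 0.6;0 0 0 0 0 0 0.3;0 0 0 0 0 0 0;0 0 0 0 0 0 0;0 0 0 0 0 0 0;0 0 0 0 0 0 0;0 0 0 0 0 0 0;0 0 0 0 0 0 0", "grip_force": 60}}

```text
clock: 60.15
ee_pos: [0.6632, -0.1733, 0.0577]
tcp_rot: [-2.102, -2.332, 0.004]
force: [-7.6, -1.6, 0.7]
width: 0.0133
gripper_force: 59.0
```

Request:
{"fn": "servo_tool", "kwargs": {"series": "0 0 -7 0 0 0 0;0 0 -7 0 0 0 0;0 0 -7 0 0 0 0;0 0 0 0 0 0 0;10 0 0 0 0 0 0;20 0 0 0 0 0 0;20 0 0 0 0 0 0;20 0 0 0 0 0 0;20 0 0 0 0 0 0;10 0 0 0 0 0 0;4 0 0 0 0 0 0;0 0 0 0 0 0 0;0 0 0 0 0 0 0"}}

```text
clock: 61.23
ee_pos: [0.6523, -0.0689, 0.078]
tcp_rot: [-2.101, -2.332, 0.004]
force: [-7.1, -0.7, -1.2]
width: 0.0127
gripper_force: 59.0
```

```bash
python3 - <<'E'
from bars import *
o=r.get_obs(); print(o["ee_pos"],((o["ee_pos"][:2]-O)@ey).round(4),((o["ee_pos"][:2]-O)@ex).round(4),o["force"],o["width"])
im,m=shot("wrist","e2"); bars(im,m,y0=.03)
dz=o["ee_pos"][2]-.0535
print("lift",dz)
for x in(-.01,0,.01):
    ys=np.arange(-.055,-.02,.001); p=proj(m,np.array([np.r_[T(x,y),.032+dz] for y in ys])).astype(np.float32)
    print(cv2.remap(im,p[:,0][None],p[:,1][None],cv2.INTER_LINEAR)[0].min(1).tolist())
E
```

```text
[ 0.65231664 -0.06894439  0.07800326] -0.0505 0.0604 [-7.10604892 -0.66848713 -1.24531468] 0.01270482562567316
  bar (array([20.8, 46.6]), 33.4, 4.4, -86.7)
  bar (array([ 0.9, 40.6]), 30.7, 6.2, 0.0)
lift 0.02450325785526008
[152, 153, 154, 154, 152, 154, 153, 152, 151, 153, 155, 155, 155, 156, 156, 153, 141, 136, 136, 135, 136, 133, 82, 55, 56, 56, 54, 103, 154, 157, 156, 155, 155, 157, 155]
[153, 153, 154, 154, 154, 154, 154, 153, 154, 154, 154, 154, 154, 155, 155, 155, 143, 136, 137, 137, 137, 135, 84, 57, 56, 55, 55, 102, 153, 155, 154, 156, 156, 155, 173]
[153, 154, 154, 153, 152, 152, 151, 152, 153, 154, 153, 153, 154, 152, 153, 153, 144, 138, 138, 139, 140, 138, 85, 56, 56, 55, 56, 101, 153, 155, 155, 156, 155, 155, 182]
```

Request:
{"fn": "servo_tool", "kwargs": {"series": "0 0 7 0 0 0 0;0 0 6 0 0 0 0;0 0 4 0 0 0 0;0 0 2 0 0 0 0;0 0 0 0 0 0 0;0 0 0 0 0 0 0"}}

```text
clock: 61.78
ee_pos: [0.6522, -0.0695, 0.0586]
tcp_rot: [-2.102, -2.331, 0.004]
force: [-7.6, -0.8, -1.4]
width: 0.0133
gripper_force: 59.0
```

```bash
python3 - <<'E'
from bars import *
o=r.get_obs(); print(o["ee_pos"],((o["ee_pos"][:2]-O)@ey).round(4),o["force"],o["width"])
im,m=shot("wrist","e3"); bars(im,m,y0=.03,y1=.06)
E
```

```text
[ 0.65219997 -0.06951306  0.05862328] -0.0511 [-7.59041769 -0.80455413 -1.44667249] 0.013317500478580432
  bar (array([21.4, 43.4]), 27.2, 4.9, -86.4)
  bar (array([ 0.9, 40.6]), 30.8, 6.2, 0.0)
```

Almost home: 0.9 mm above the seat, no contact and the row unmoved. I'll release, retreat and check.

Request:
{"fn": "servo_tool", "kwargs": {"series": "0 0 0.8 0 0 0 0;0 0 0 0 0 0 0.3;0 0 0 0 0 0 0.6;0 0 0 0 0 0 0.6;0 0 0 0 0 0 0.6;0 0 0 0 0 0 0.6;0 0 -20 0 0 0 0.6;0 0 -40 0 0 0 0.6;0 0 -40 0 0 0 0.6;0 0 -30 0 0 0 0.6;0 0 0 0 0 0 0.6;0 0 0 0 0 0 0.6"}}

```text
clock: 62.83
ee_pos: [0.6559, -0.0701, 0.1917]
tcp_rot: [2.1, 2.328, 0.006]
force: [-0.2, -0.1, 0.0]
width: 0.0513
gripper_force: 0.0
```

```bash
python3 - <<'E'
from bars import *
r.get_obs(); im,m=shot("wrist","f1")
im,m=shot("wrist","f2"); bars(im,m,y0=.02)
for z in(.032,.04):
    for x in(-.01,.005):
        ys=np.arange(-.05,-.022,.001); p=proj(m,np.array([np.r_[T(x,y),z] for y in ys])).astype(np.float32)
        print(z,cv2.remap(im,p[:,0][None],p[:,1][None],cv2.INTER_LINEAR)[0].min(1).tolist())
xs=np.arange(-.066,-.032,.001)
for x in(.058,.062):
    p=proj(m,np.array([np.r_[T(x,y),.07] for y in np.arange(-.08,-.02,.002)])).astype(np.float32); print("fin -80..-20",cv2.remap(im,p[:,0][None],p[:,1][None],cv2.INTER_LINEAR)[0].min(1).tolist())
E
```

```text
bar (array([20.4, 33.1]), 26.3, 3.1, -87.9)
  bar (array([ 0.7, 40.5]), 30.5, 6.5, 0.0)
  bar (array([ 0.9, 68.1]), 30.2, 6.2, 0.0)
0.032 [157, 157, 156, 156, 156, 155, 155, 155, 152, 147, 144, 144, 145, 145, 134, 97, 63, 81, 129, 153, 159, 177, 204, 213, 214, 214, 215, 215, 215]
0.032 [156, 156, 156, 156, 157, 158, 158, 158, 156, 151, 147, 147, 148, 148, 137, 97, 63, 81, 133, 156, 161, 181, 206, 214, 215, 215, 215, 214, 214]
0.04 [157, 156, 157, 157, 156, 157, 157, 157, 156, 155, 150, 144, 143, 143, 144, 135, 103, 65, 75, 120, 150, 157, 169, 198, 211, 212, 213, 214, 215]
0.04 [156, 156, 156, 156, 156, 158, 158, 158, 158, 158, 153, 147, 146, 147, 147, 144, 116, 68, 68, 116, 153, 159, 173, 202, 214, 214, 214, 214, 214]
fin -80..-20 [178, 179, 179, 178, 154, 148, 149, 139, 149, 150, 151, 152, 153, 154, 154, 153, 153, 153, 153, 153, 153, 154, 153, 115, 57, 55, 71, 134, 149, 143]
fin -80..-20 [180, 179, 180, 179, 154, 148, 150, 144, 152, 153, 154, 155, 156, 156, 157, 158, 159, 160, 160, 161, 161, 161, 161, 118, 56, 54, 71, 134, 151, 142]
```

```bash
python3 - <<'E'
from rid import *
for n,z in(("top",.0374),("scene",.032)):
    im,m=shot(n,"g"+n); print(n,ridges(im,m,[(.154,.018),(.1232,z),(.0958,z),(.0685,z),(.041,z)]))
    print(sum(1 for d in optics.silhouettes(n,"mailer1") if d["confidence"]>.4))
    for b in("jar","stain","alcohol","timer"):
        d=optics.silhouettes(n,b); print(b,[round(float(v)) for v in d[0]["bbox"]] if d else None)
im0=cv2.imread("pics/top0.png").astype(int);im1=cv2.imread("pics/gtop.png").astype(int)
d=np.abs(im0-im1).max(2)
for nm,(a,b) in dict(jar=(143,236),stain=(168,147),timer=(119,161),green=(335,273),green2=(460,243),blue=(383,291),alc=(440,155),dish=(369,85),rack=(253,88)).items(): print(nm,(d[b-18:b+18,a-18:a+18]>50).sum())
E
```

```text
top [(np.float64(0.1552), np.float64(194.0)), (np.float64(0.1236), np.float64(173.0)), (np.float64(0.096), np.float64(172.0)), (np.float64(0.0691), np.float64(167.0)), (np.float64(0.0412), np.float64(168.0))]
7
jar [135, 225, 19, 21]
stain [151, 134, 31, 28]
alcohol [422, 144, 32, 28]
timer [102, 153, 37, 20]
scene [(np.float64(0.1556), np.float64(146.0)), (np.float64(0.1238), np.float64(126.0)), (np.float64(0.0962), np.float64(126.0)), (np.float64(0.0689), np.float64(126.0)), (np.float64(0.041), np.float64(125.0))]
7
jar None
stain [207, 202, 41, 21]
alcohol [148, 113, 29, 53]
timer [330, 377, 44, 43]
jar 0
stain 0
timer 0
green 1012
green2 0
blue 0
alc 0
dish 554
rack 0
```

```bash
python3 - <<'E'
import cv2,numpy as np
a=cv2.imread("pics/scene0.png").astype(int);b=cv2.imread("pics/gscene.png").astype(int);d=np.abs(a-b).max(2)
for nm,(u,v) in dict(green=(302,165),dish=(122,228),jar=(400,316),blue=(290,132)).items(): print(nm,(d[v-14:v+14,u-14:u+14]>50).sum())
# dish in the top picture taken mid-run with the arm elsewhere
a=cv2.imread("pics/top0.png").astype(int);b=cv2.imread("pics/gtop.png").astype(int)
print(a[85,369],b[85,369],b[70:100:6,350:390:8].tolist()[2])
E
```

```text
green 0
dish 0
jar 0
blue 0
[230 230 222] [230 231 224] [[108, 109, 122], [237, 238, 230], [236, 237, 229], [236, 237, 227], [236, 236, 225]]
```

Nothing else has moved: the changes in the top view are the arm in front of it. Handing in.

```bash
python3 -c "
from cell import r
print(r.finish_job())"
```

```text
the job is handed in; nothing more can be done
None
```

The job is handed in: the five white mailers are shingled from the fence with all ridges showing, the stop sits in the 0.134 notch about 4 mm behind the last one, and the final pictures show nothing else moved; mailer 4 was knocked mid-run and I reset it, and I viewed 16 pictures, over the limit of 14.

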